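# Make up a curtain-weight box by the scale, snap it shut and put it out

## Robot

A 6-joint arm with a two-finger parallel gripper is mounted at the origin on a cart in front of the work surface, level with it; the furniture and walls round the work are solid. World frame = base frame: x ahead of the robot, y to its left, z up, the work surface at z = 0. Lengths are in m, angles in rad, forces in N, time in s.
With the tool pointing down it reaches from about 0.225 to 0.875 m from the base axis. Payload 3.4 kg.
Tool frame: the origin (TCP) lies midway between the tips of the shut fingers; the grasp point (between the pads) lies 19 mm behind it (manip.grip_point_offset is the distance from the TCP to the grasp point, in m); z points along the fingers, y is the line along which they close (so a half turn about z gives the same grasp; the last joint's range is limited). The gripper opens to 85 mm and grips with 20 to 120 N. Pads are 22 mm wide; open, the fingers measure 114 mm over their backs; the gripper's body (76 mm by 85 mm) begins 54 mm behind the grasp point. The pads swing forward as they close: fully open they stand 13 mm farther back than shut.
Start: joints at [1.059, 0.276, 1.505, -0, 1.361, -0.121], TCP at [0.219, 0.532, 0.231] pointing down, gripper open.
Joint ranges: [-2.89, 2.89], [-0.75, 2.08], [0.22, 2.7], [-1.18, 4.32], [0.11, 2.71], [-2.7, 2.7]. Speed limits (rad/s): [2.57, 2.57, 3.14, 3.14, 3.14, 3.14].

## Interface

Orientations are given as a unit quaternion [w, x, y, z].
In Python, from rig import manip gives the robot as it stands.
- The arm moves only by the shell command python3 -m handwheel 'ROWS' [FORCE]. ROWS is JSON, a list of rows, each an object with "translation": the shift along the tool's x, y, z in m, a list of three; "angular": the turn, a rotation vector about the tool's x, y, z in degrees, a list of three; "hand": the closure, from 0 (fully open) to 1 (shut). A call has 1 to 10 rows; each row shifts and turns the commanded pose from where the row before left it, along the tool's axes as they then stand; what a row does not reach is not made up. A row lasts 1/12 s, in which the tool goes at most 41.7 mm and 7.16 degrees, less where a joint would pass 70% of its speed; a pose out of reach is approached as far as the arm can. A call with a gripper value outside its range is refused whole. The fingers move at their own pace and stop on an object; FORCE is the grip in N (left out, the last holds). Time passes only in rows, so rows that do not move let the fingers close. It gives the time, the measured TCP pose, the force, the opening and the grip force at its end, in the units of the state.
- manip.get_state(): the state, without advancing time (a new reading comes with each control period).
- manip.get_image(name): name is "scene" or "top" or "wrist"; returns the picture (420x560x3 uint8, red, green, blue); there is no depth.
- manip.camera_info(name): a dict with "camera_matrix" (3x3 intrinsics, pixels), "eye" and "orientation" of the camera in the world; the wrist camera has in their place "tool_from_camera" (4x4, takes a point from camera to tool coordinates, whose origin is the TCP and whose axes are the flange's). Camera axes: x right, y down, z forward; pixel columns grow to the right and rows downward; lengths in m; the calibration is good to about 2 mm. The wrist camera is an equidistant fisheye: a pixel r from the principal point sees the ray r / f radians off the axis. A picture is of the moment at which its call begins: read the wrist's pose just before it. camera_info takes no time and is no camera call.
- manip.sign_off(): hands the job in; it is judged then, once.
The state is a dict: "clock": time; "qpos": joint angles; "qd": joint speeds; "effort": joint torques, N m; "position": TCP position; "ee_rot": TCP orientation; "contact_force": force on the tool from outside, world axes, zero at the start; "moment": the same for the moment, N m; "width": finger opening in m; "gripper_force": force on a finger pad.
Only numpy, scipy, OpenCV 4.12 (cv2) and the standard library are available. Lean on these libraries where they do the work, as an engineer would, in place of code of your own. Each camera call takes 0.05 s, during which the arm holds its last target. There are 200 camera calls.

## Task

Make up an order of curtain weights: add weight bars to the white box on the scale until, with your hand away, the red pointer rests in the green band. Then, with the box still on the scale, press its lid on until both blue clips snap over it - no harder than that takes - let go of it, then carry the closed box by the lid handle to the black mat and set it down upright in the middle. Lay all bars left over the right way up in the wooden tray, and leave the other things on the counter where they are.

Things in the scene. Friction and masses are not known exactly. Their poses are not given: they have to be found in the camera images.
- scale: sprung packing scale, grey housing 120 x 210 x 34 mm, fixed; on its front (-x) a white and black gauge plate 74 mm high with a green band. Origin: centre of the underside; x to the back, y along the pan. The pan (98 x 192 mm, rim 6 mm high) has its top 90 mm above the origin when empty; the box stands in it with 1 to 5 mm play, axes parallel to the scale's.
- pan (a joint): how far the sprung pan has sunk, m: 0 empty, firm stop at 0.046; 46.7 mm per kg, about 7 mm per bar. Its red pointer is in the green band from 0.029 to 0.0375 (lid off, hand away). The empty box alone gives 0.005 to 0.021 (its mass varies); 2 to 4 bars bring it into the band. The lid adds 0.004. Pressing on the box sinks the pan to its stop.
- box: open white box 84 x 178 x 46 mm, inside 76 x 170 mm, floor and walls 4 mm, loose in the pan, y along its length. Origin: centre of the underside. Bars go in side by side across it (bar x along box x) at y = -51, -17, 17, 51 mm; open the fingers to no more than 30 mm there, so as not to catch on neighbours or walls. A blue spring clip at each end reaches to z = 70 mm.
- clip_left (a joint): lean of the blue spring clip (30 mm wide) at the +y end of the box, rad: 0 at rest (upright), about 0.15 as the lid edge passes its nose, back below 0.06 when snapped. The nose leans in 5 mm over the lid edge; its underside is 52 mm above the box's origin.
- clip_right (a joint): the same for the clip at the -y end of the box
- lid: loose grey lid, 80 g: plate 84 x 178 x 5 mm over a skirt 70 x 166 x 6 mm that enters the box with 3 mm play across, 2 mm along; y along its length. Origin: centre of the skirt's underside (plate top at z = 11 mm). Laid on, it rests on the clip noses with its origin about 57 mm above the box's; pressed with some 6 to 15 N it passes a peak and snaps home at 40 mm. It fits either way round.
- lid_grip (a point): middle of the lid's blue grip ridge, 24 mm above the lid's origin; the ridge runs along the lid's y, 70 mm long, 12 mm wide (x), 26 mm high. Grip it across its 12 mm. With the lid snapped on, the whole loaded box (under 1 kg) can be lifted by it.
- mat: black rubber collection mat with a thin yellow border line, 130 x 220 x 4 mm, fixed; origin: centre of the underside, y along its length
- stock_tray: shallow wooden tray, 110 x 170 x 18 mm, walls and floor 4 mm, fixed; origin: centre of the underside, y along its length. Holds the bars left over, for example across it (bar x along tray x) at y = -50, 0, 50 mm.
- weight_0: curtain weight bar, one of up to five alike (some are absent, then None): orange body 66 x 26 x 14 mm with a steel grip rib 44 x 8 x 18 mm standing on its top along its length (overall height 32 mm), about 150 g. Origin: centre of the underside; x along the bar and the rib, z up. Grip the rib across its 8 mm (fingers close along y).
- weight_1: curtain weight bar, one of up to five alike (some are absent, then None): orange body 66 x 26 x 14 mm with a steel grip rib 44 x 8 x 18 mm standing on its top along its length (overall height 32 mm), about 150 g. Origin: centre of the underside; x along the bar and the rib, z up. Grip the rib across its 8 mm (fingers close along y).
- weight_2: curtain weight bar, one of up to five alike (some are absent, then None): orange body 66 x 26 x 14 mm with a steel grip rib 44 x 8 x 18 mm standing on its top along its length (overall height 32 mm), about 150 g. Origin: centre of the underside; x along the bar and the rib, z up. Grip the rib across its 8 mm (fingers close along y).
- weight_3: curtain weight bar, one of up to five alike (some are absent, then None): orange body 66 x 26 x 14 mm with a steel grip rib 44 x 8 x 18 mm standing on its top along its length (overall height 32 mm), about 150 g. Origin: centre of the underside; x along the bar and the rib, z up. Grip the rib across its 8 mm (fingers close along y).
- weight_4: curtain weight bar, one of up to five alike (some are absent, then None): orange body 66 x 26 x 14 mm with a steel grip rib 44 x 8 x 18 mm standing on its top along its length (overall height 32 mm), about 150 g. Origin: centre of the underside; x along the bar and the rib, z up. Grip the rib across its 8 mm (fingers close along y).
- stapler: black stapler, bystander, 41 x 155 x 47 mm, origin at the underside's centre
- masking_roll: roll of masking tape lying flat, bystander, 96 mm across, 25 mm high
- stamp_a: rubber stamp with wooden grip, bystander, 28 x 54 x 71 mm
Mind the look-alikes: they are no part of the job. What is shaped like the weight_3 but purple or yellow is not meant.

How it is judged:
On the way, in this order (a step that is already met when the one before it is completed fails the run):
1. weighed: the pan rests in the green band (0.0285 to 0.038) for a second with the lid off and the fingers clear of box and bars (value of joint pan between 0.0285 and 0.038 m and distance between lid and box above 0.1 m and contact force between the fingers and box below 0.3 N and contact force between the fingers and lid below 0.3 N and contact force between the fingers and weight_0 below 0.3 N and contact force between the fingers and weight_1 below 0.3 N and contact force between the fingers and weight_2 below 0.3 N and contact force between the fingers and weight_3 below 0.3 N and contact force between the fingers and weight_4 below 0.3 N), for 1 s.
2. lid snapped on under both clips while the box is on the scale with the weighed load (pan 0.0285 to 0.043 with the lid), then let go (z of lid in the frame of box between 0.036 and 0.0425 m and angle between the z axis of lid and the z axis of box, either way round below 0.05 rad and horizontal distance between lid and box below 0.012 m and value of joint each of clip_left, clip_right below 0.06 rad and contact force between the fingers and box below 0.3 N and contact force between the fingers and lid below 0.3 N and value of joint pan between 0.0285 and 0.043 m and x of box in the frame of scale between -0.03 and 0.03 m and y of box in the frame of scale between -0.03 and 0.03 m and z of box in the frame of scale below 0.2 m), for 0.3 s.
At the end, for the whole second after the job is handed in: The lid sits home under both clips (origin 36 to 42.5 mm above the box's, clips below 0.06 rad), the box stands upright on the mat with its centre within 50 mm of the mat's, every weight bar present is in the box or lies right way up in the wooden tray, all at rest and released (z of lid in the frame of box between 0.036 and 0.0425 m and angle between the z axis of lid and the z axis of box, either way round below 0.05 rad and horizontal distance between lid and box below 0.012 m and value of joint each of clip_left, clip_right below 0.06 rad and contact force between the fingers and box below 0.3 N and contact force between the fingers and lid below 0.3 N and horizontal distance between box and mat below 0.05 m and z of box in the frame of mat below 0.009 m and angle between box's own z axis and vertical below 0.08 rad and ((x of weight_0 in the frame of box between -0.04 and 0.04 m and y of weight_0 in the frame of box between -0.087 and 0.087 m and z of weight_0 in the frame of box below 0.03 m) or (x of weight_0 in the frame of stock_tray between -0.055 and 0.055 m and y of weight_0 in the frame of stock_tray between -0.085 and 0.085 m and z of weight_0 in the frame of stock_tray below 0.02 m and angle between weight_0's own z axis and vertical below 0.3 rad)) and ((x of weight_1 in the frame of box between -0.04 and 0.04 m and y of weight_1 in the frame of box between -0.087 and 0.087 m and z of weight_1 in the frame of box below 0.03 m) or (x of weight_1 in the frame of stock_tray between -0.055 and 0.055 m and y of weight_1 in the frame of stock_tray between -0.085 and 0.085 m and z of weight_1 in the frame of stock_tray below 0.02 m and angle between weight_1's own z axis and vertical below 0.3 rad)) and ((x of weight_2 in the frame of box between -0.04 and 0.04 m and y of weight_2 in the frame of box between -0.087 and 0.087 m and z of weight_2 in the frame of box below 0.03 m) or (x of weight_2 in the frame of stock_tray between -0.055 and 0.055 m and y of weight_2 in the frame of stock_tray between -0.085 and 0.085 m and z of weight_2 in the frame of stock_tray below 0.02 m and angle between weight_2's own z axis and vertical below 0.3 rad)) and ((x of weight_3 in the frame of box between -0.04 and 0.04 m and y of weight_3 in the frame of box between -0.087 and 0.087 m and z of weight_3 in the frame of box below 0.03 m) or (x of weight_3 in the frame of stock_tray between -0.055 and 0.055 m and y of weight_3 in the frame of stock_tray between -0.085 and 0.085 m and z of weight_3 in the frame of stock_tray below 0.02 m and angle between weight_3's own z axis and vertical below 0.3 rad)) and ((x of weight_4 in the frame of box between -0.04 and 0.04 m and y of weight_4 in the frame of box between -0.087 and 0.087 m and z of weight_4 in the frame of box below 0.03 m) or (x of weight_4 in the frame of stock_tray between -0.055 and 0.055 m and y of weight_4 in the frame of stock_tray between -0.085 and 0.085 m and z of weight_4 in the frame of stock_tray below 0.02 m and angle between weight_4's own z axis and vertical below 0.3 rad)) and linear speed of each of weight_0, weight_1, weight_2, weight_3, weight_4, box, lid below 0.03 m/s); the robot touches nothing.
It fails at once if lid pressed onto the box on the scale with more than 60 N (contact force between lid and box above 60 N and value of joint pan above 0.043 m).
It fails at once if a bystander (stapler, masking roll or stamp) pushed more than 4 cm (distance of any of stapler, masking_roll, stamp_a from where it was at the start of the episode above 0.04 m).
Of weight_0, weight_1, weight_2, weight_3, weight_4 only 4 to 5 are there at a start; the rules pass over those that are not, and their reading is None.
At some moment in a run one of weight_0, weight_1, weight_2, weight_3, weight_4, lid may be knocked a few centimetres aside while the robot is not near it.
Once in a run the grip may slacken for a moment while it holds something.
It also fails if it takes over 210 s, if anything falls off the work surface, if the arm or the gripper's body presses on something with over 40 N, if the wrist force passes 120 N, or if a joint passes its speed limit or range.

## Working session

There is one attempt and no reset: what is moved stays moved. The work goes in short steps, Python scripts to look and compute and a shell command to move; the robot and the scene stay as the last step left them, time stands still between calls to the robot, and variables do not carry over. Pictures are saved under pics/ and viewed, at most 14 in all, crops included, and the job is handed in when it is done.

```bash
mkdir -p pics; ls; cat > h.py <<'E'
import numpy as np,cv2,json
from rig import manip
from scipy.spatial.transform import Rotation as R
def quat(q): return R.from_quat([q[1],q[2],q[3],q[0]])
def cam(n):
    c=manip.camera_info(n); o=np.array(c['orientation'])
    Rm=o if o.shape==(3,3) else quat(o).as_matrix()
    return np.array(c['camera_matrix']),np.array(c['eye']),Rm
def px2w(n,uv,z):
    K,e,Rm=cam(n); d=Rm@np.linalg.inv(K)@np.array([uv[0],uv[1],1.]); return e+d*(z-e[2])/d[2]
def w2px(n,p):
    K,e,Rm=cam(n); q=K@(Rm.T@(np.array(p)-e)); return q[:2]/q[2]
def save(n,f,crop=None,s=1):
    im=manip.get_image(n)[:,:,::-1]; 
    cv2.imwrite('pics/raw_'+f+'.png',im)
    if crop: im=im[crop[1]:crop[3],crop[0]:crop[2]]
    if s!=1: im=cv2.resize(im,None,fx=s,fy=s,interpolation=cv2.INTER_CUBIC)
    cv2.imwrite('pics/'+f+'.png',im); return im
E
python3 - <<'E'
from h import *
save('top','top0',s=1.4);save('scene','sc0',s=1.4)
for n in('top','scene','wrist'):print(n,manip.camera_info(n))
print(manip.get_state())
E
```

```text
pics
top {'camera_matrix': array([[449.79504334,   0.        , 281.1399323 ],
       [  0.        , 449.79504334, 210.87452942],
       [  0.        ,   0.        ,   1.        ]]), 'eye': array([ 0.45538916, -0.00349119,  1.28102546]), 'orientation': array([-0.04753332,  0.70940831, -0.70198187,  0.04125398])}
scene {'camera_matrix': array([[381.90129004,   0.        , 280.28768417],
       [  0.        , 381.90129004, 203.59535039],
       [  0.        ,   0.        ,   1.        ]]), 'eye': array([0.21090764, 0.49762695, 0.86206781]), 'orientation': array([ 0.11610867, -0.31306781,  0.88521752, -0.32387848])}
wrist {'camera_matrix': array([[325.1922621 ,   0.        , 278.61244616],
       [  0.        , 325.1922621 , 207.99223236],
       [  0.        ,   0.        ,   1.        ]]), 'tool_from_camera': array([[-2.71125890e-04, -9.52143116e-01, -3.05652440e-01,
         7.68703767e-02],
       [ 9.99999785e-01, -7.54678051e-05, -6.51948601e-04,
         1.19206653e-03],
       [ 5.97681454e-04, -3.05652550e-01,  9.52142931e-01,
        -1.41736550e-01],
       [ 0.00000000e+00,  0.00000000e+00,  0.00000000e+00,
         1.00000000e+00]])}
{'clock': 0.1, 'qpos': array([ 1.05897924e+00,  2.76537787e-01,  1.50599220e+00,  5.10100691e-06,
        1.36072213e+00, -1.20985469e-01]), 'qd': array([-0.00085302, -0.00090133, -0.0018813 , -0.00133401, -0.00048508,
       -0.00062263]), 'effort': array([ 2.41819544e-04, -4.17697012e+01, -2.46405137e+01, -4.23161964e-04,
        5.73617508e-03, -2.86255056e-05]), 'position': array([0.21881413, 0.53122961, 0.2305285 ]), 'ee_rot': array([-2.60539266e-04,  1.94174904e-01,  9.80966573e-01, -7.87766776e-04]), 'contact_force': array([0.4166061 , 1.00265322, 0.20356864]), 'moment': array([-0.02974323, -0.05684158,  0.03681102]), 'gripper_force': 0.0, 'width': 0.08495270110680005}
```

View pics/top0.png

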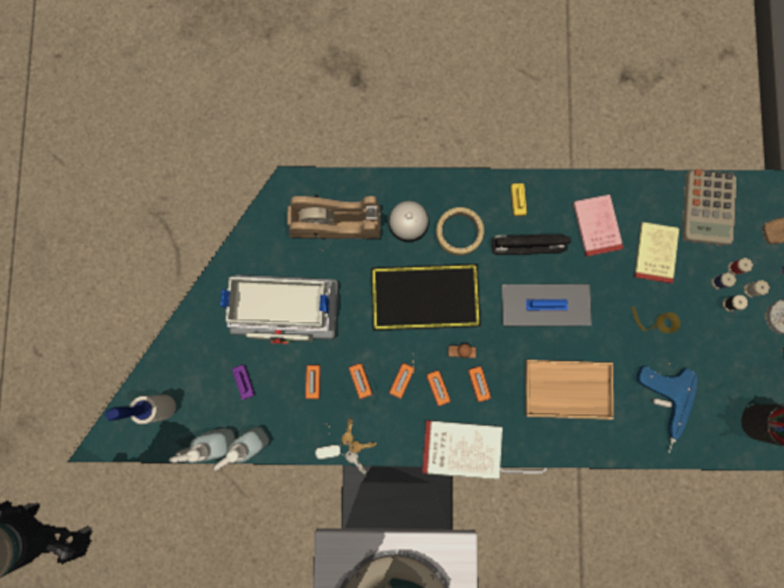

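View pics/sc0.png

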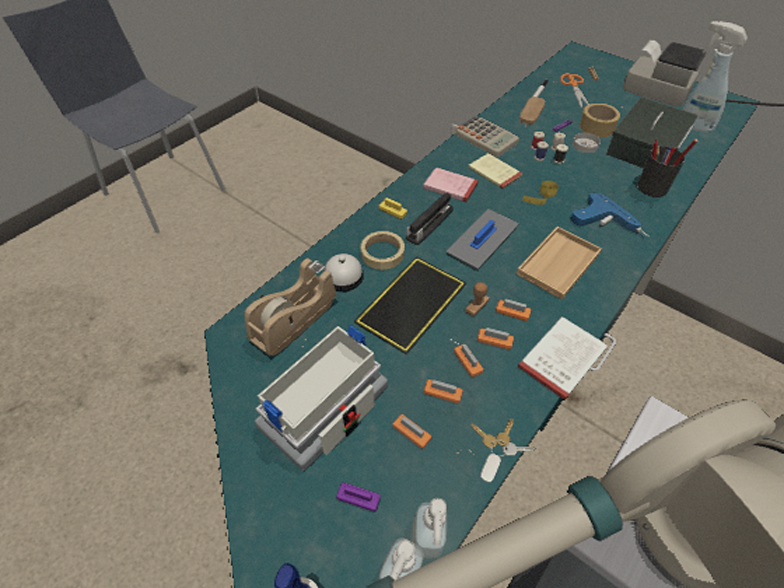

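Top picture (1.4x): the orange bars are at (313,382), (360,381), (402,380), (438,387) and (480,384). Purple (243,382) and yellow (518,198) are the look-alikes, wrong by colour. The box/scale is at (280,302), the mat at (426,297), the lid at (547,305) and the tray at (570,389). The stamp at (463,351) stands close to the bars.

```bash
cat > meas.py <<'E'
from h import *
def blobs(im,lo,hi,roi=None,amin=60):
    hsv=cv2.cvtColor(im,cv2.COLOR_BGR2HSV); m=cv2.inRange(hsv,lo,hi)
    if roi: k=np.zeros_like(m); k[roi[1]:roi[3],roi[0]:roi[2]]=255; m&=k
    cs,_=cv2.findContours(m,cv2.RETR_EXTERNAL,cv2.CHAIN_APPROX_NONE)
    return [cv2.convexHull(c) for c in cs if cv2.contourArea(c)>amin]
def rect(c,z,n='top'):
    p=np.array([px2w(n,q[0],z)[:2] for q in c]).astype(np.float32)*1000
    (x,y),(w,h),a=cv2.minAreaRect(p)
    if w<h: w,h,a=h,w,a+90
    a=(a+90)%180-90
    return np.round([x,y,w,h,a],1), np.round(c.reshape(-1,2).mean(0))
def oranges(im): return [rect(c,.012) for c in blobs(im,(5,140,120),(14,255,255))]
E
python3 - <<'E'
from meas import *
im=cv2.imread('pics/raw_top0.png')
print('orange');[print(*r) for r in oranges(im)]
print('blue lid');[print(*rect(c,.037)) for c in blobs(im,(105,120,80),(125,255,255),(340,190,440,250),30)]
print('blue clips');[print(*rect(c,.15)) for c in blobs(im,(105,120,60),(125,255,255),(140,190,250,240),15)]
print('lid plate');[print(*rect(c,.011)) for c in blobs(im,(0,0,60),(180,70,200),(340,190,440,250),800)]
print('mat yellow');[print(*rect(c,.004)) for c in blobs(im,(24,100,100),(36,255,255),(255,180,350,245),300)]
print('tray');[print(*rect(c,.018)) for c in blobs(im,(8,40,90),(25,200,255),(365,245,450,310),800)]
print('box white');[print(*rect(c,.131)) for c in blobs(im,(0,0,170),(60,70,255),(150,190,250,250),300)]
z=cv2.resize(im[180:310,140:460],None,fx=2.5,fy=2.5,interpolation=cv2.INTER_CUBIC);cv2.imwrite('pics/crop0.png',z)
E
```

```text
orange
[431.6 -81.4  66.1  26.9  21.5] [313. 277.]
[ 440.  -163.3   66.2   27.2   16.9] [342. 274.]
[440.3 169.9  64.5  26.7  -1.6] [223. 272.]
[445.1  -8.4  65.8  27.  -24.1] [287. 273.]
[443.9  74.4  66.8  26.8  20.5] [257. 273.]
blue lid
[ 597.  -294.1   78.1   19.6  -89.4] [387. 218.]
blue clips
[582.6 132.9  28.2  12.7   1.5] [232. 216.]
[589.8 313.6  30.8  12.7   2.6] [160. 212.]
lid plate
[ 599.5 -299.5  180.9   88.1  -88.6] [395. 218.]
mat yellow
[615.3 -55.2 214.  123.9 -87.3] [305. 209.]
tray
[ 431.4 -342.   171.5  112.1   88.8] [414. 280.]
box white
[583.6 226.3 173.1  72.8  88.1] [202. 220.]
```

View pics/crop0.png

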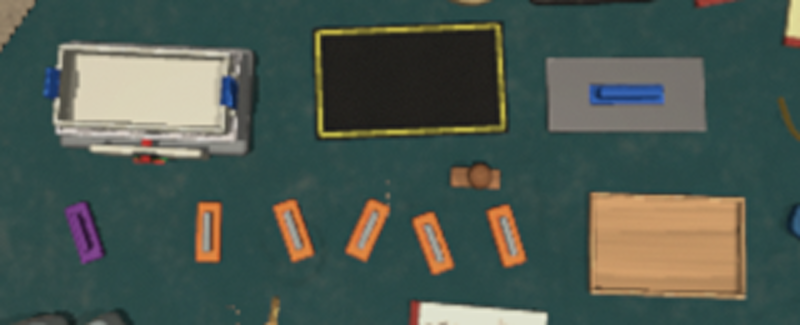

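Crop: the same five orange bars with steel ribs, with purple alone at (84,231). Mat, lid, tray and box sizes come out right. I'll start with the bar nearest the box, at (440,170).

```bash
cat > go.py <<'E'
# go.py x y z angle(world deg of tool y, mod 180) [mm]
import sys; from h import *
def plan(x,y,z,ang,show=True):
    s=manip.get_state(); Rm=quat(s['ee_rot']).as_matrix()
    best=None
    for a in (ang,ang+180):
        a=np.radians(a); ty=np.array([np.cos(a),np.sin(a),0]); tz=np.array([0,0,-1.]); T=np.c_[np.cross(ty,tz),ty,tz]
        rv=R.from_matrix(Rm.T@T).as_rotvec(degrees=True)
        if best is None or np.linalg.norm(rv)<np.linalg.norm(best[0]): best=(rv,T)
    d=np.array([x,y,z])-s['position']*1000
    print('turn',best[0].round(2),'then shift mm',(best[1].T@d).round(1),'| pre-turn frame',(Rm.T@d).round(1),'pos',(s['position']*1000).round(1),'w',round(s['width'],4),'F',s['contact_force'].round(1),'t',round(s['clock'],2))
if __name__=='__main__': plan(*map(float,sys.argv[1:5]))
E
python3 go.py 440 170 130 88.4
```

```text
turn [ -0.09  -0.03 -20.79] then shift mm [-231.2 -354.9  100.5] | pre-turn frame [-342.1 -249.6  100.9] pos [218.8 531.2 230.5] w 0.085 F [0.4 1.  0.2] t 0.1
```

```bash
python3 -m handwheel '[{"translation":[0,0,0],"angular":[0,0,-6.93],"hand":0.6},{"translation":[0,0,0],"angular":[0,0,-6.93],"hand":0.6},{"translation":[0,0,0],"angular":[0,0,-6.93],"hand":0.6},{"translation":[-0.0193,-0.0296,0],"angular":[0,0,0],"hand":0.6},{"translation":[-0.0193,-0.0296,0],"angular":[0,0,0],"hand":0.6},{"translation":[-0.0193,-0.0296,0],"angular":[0,0,0],"hand":0.6},{"translation":[-0.0193,-0.0296,0],"angular":[0,0,0],"hand":0.6},{"translation":[-0.0193,-0.0296,0],"angular":[0,0,0],"hand":0.6},{"translation":[-0.0193,-0.0296,0],"angular":[0,0,0],"hand":0.6},{"translation":[-0.0193,-0.0296,0],"angular":[0,0,0],"hand":0.6}]' 40
python3 -m handwheel '[{"translation":[-0.0193,-0.0296,0],"angular":[0,0,0],"hand":0.6},{"translation":[-0.0193,-0.0296,0],"angular":[0,0,0],"hand":0.6},{"translation":[-0.0193,-0.0296,0],"angular":[0,0,0],"hand":0.6},{"translation":[-0.0193,-0.0296,0],"angular":[0,0,0],"hand":0.6},{"translation":[-0.0193,-0.0296,0],"angular":[0,0,0],"hand":0.6},{"translation":[0,0,0.03],"angular":[0,0,0],"hand":0.6},{"translation":[0,0,0.03],"angular":[0,0,0],"hand":0.6},{"translation":[0,0,0.03],"angular":[0,0,0],"hand":0.6},{"translation":[0,0,0],"angular":[0,0,0],"hand":0.6}]'
python3 go.py 440 170 130 88.4; python3 -c "
from h import *
print(manip.get_state()['position']);save('wrist','w1',s=1.4)"
```

```text
clock: 0.93
position: [0.3485, 0.3191, 0.231]
ee_rot: [-0.0, 0.014, 1.0, -0.0]
contact_force: [0.3, 0.2, 0.3]
width: 0.0346
gripper_force: 0.0
clock: 1.68
position: [0.4361, 0.1686, 0.1362]
ee_rot: [-0.006, 0.015, 1.0, -0.001]
contact_force: [-1.9, -1.0, -0.1]
width: 0.0341
gripper_force: 0.0
turn [-0.17 -0.68 -0.06] then shift mm [-3.9  1.5  6.2] | pre-turn frame [-3.9  1.5  6.1] pos [436.1 168.6 136.2] w 0.0341 F [-1.9 -1.  -0.1] t 1.68
[0.43610304 0.16860905 0.13618963]
```

View pics/w1.png

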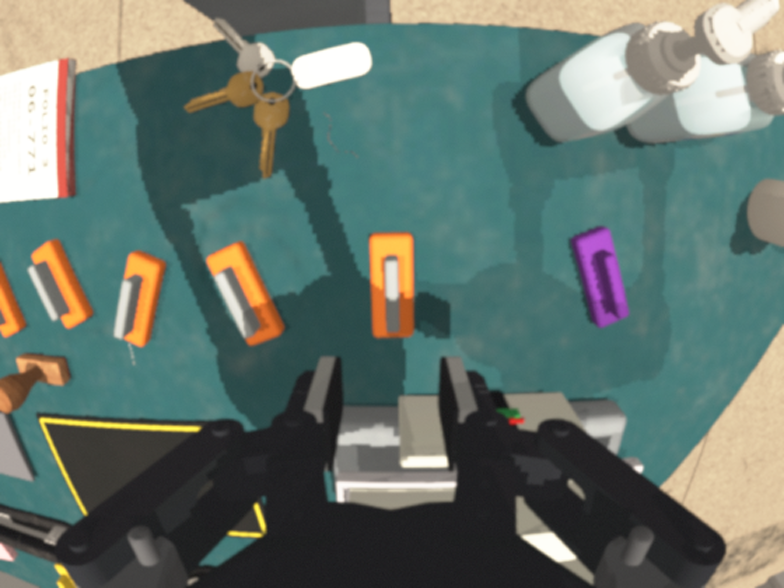

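Wrist view: the bar is at (391,285), straight ahead of the fingers, with the purple look-alike at (600,277). The gauge's green/red shows at (510,415). Next I'll measure with the wrist camera.

```bash
cat >> meas.py <<'E'
def wpx2w(uv,z,s):
    c=manip.camera_info('wrist');K=np.array(c['camera_matrix']);T=np.array(c['tool_from_camera'])
    d=(np.array(uv,float)-K[:2,2])/K[0,0]; r=np.hypot(*d)+1e-12; v=np.r_[d/r*np.sin(r),np.cos(r)]
    Q=quat(s['ee_rot']).as_matrix(); e=s['position']+Q@T[:3,3]; v=Q@T[:3,:3]@v
    return e+v*(z-e[2])/v[2]
def wrect(c,z,s):
    p=np.array([wpx2w(q[0],z,s)[:2] for q in c]).astype(np.float32)*1000
    (x,y),(w,h),a=cv2.minAreaRect(p)
    if w<h: w,h,a=h,w,a+90
    return np.round([x,y,w,h,(a+90)%180-90],1)
def wor(im,s): return [wrect(c,.012,s) for c in blobs(im,(5,140,90),(14,255,255),None,200)]
E
python3 - <<'E'
from meas import *
s=manip.get_state();im=cv2.imread('pics/raw_w1.png')
[print(r) for r in wor(im,s)]
E
```

```text
[ 526.6 -170.2  105.8   27.6  -64.5]
[ 450.7 -145.4   65.    30.8  -19.6]
[448.   -6.9  70.   29.5 -24.6]
[446.4  76.   66.7  29.6  20.2]
[433.5 -78.8  66.7  34.6  20.7]
[4.434e+02 1.701e+02 6.720e+01 2.640e+01 2.000e-01]
```

```bash
python3 -m handwheel '[{"translation":[-0.003,0.0008,0.01],"angular":[0,0,-0.9],"hand":0.65},{"translation":[0,0,0.02],"angular":[0,0,0],"hand":0.65},{"translation":[0,0,0.02],"angular":[0,0,0],"hand":0.65},{"translation":[0,0,0],"angular":[0,0,0],"hand":0.65},{"translation":[0,0,0],"angular":[0,0,0],"hand":0.65}]'
python3 go.py 442.5 170 17 89.5
```

```text
clock: 2.15
position: [0.4442, 0.1713, 0.092]
ee_rot: [0.0, 0.006, 1.0, 0.0]
contact_force: [0.0, -0.1, -0.1]
width: 0.0299
gripper_force: 0.0
turn [ 0.01  0.04 -0.15] then shift mm [ 1.7 -1.3 75. ] | pre-turn frame [ 1.8 -1.3 75. ] pos [444.2 171.3  92. ] w 0.0299 F [ 0.  -0.1 -0.1] t 2.15
```

```bash
python3 -m handwheel '[{"translation":[0.0015,-0.0012,0.02],"angular":[0,0,0],"hand":0.65},{"translation":[0,0,0.02],"angular":[0,0,0],"hand":0.65},{"translation":[0,0,0.02],"angular":[0,0,0],"hand":0.65},{"translation":[0,0,0.015],"angular":[0,0,0],"hand":0.65},{"translation":[0,0,0],"angular":[0,0,0],"hand":0.65},{"translation":[0,0,0],"angular":[0,0,0],"hand":0.65},{"translation":[0,0,0],"angular":[0,0,0],"hand":1},{"translation":[0,0,0],"angular":[0,0,0],"hand":1},{"translation":[0,0,0],"angular":[0,0,0],"hand":1},{"translation":[0,0,0],"angular":[0,0,0],"hand":1}]' 60
python3 go.py 442.5 170 17 89.5
```

```text
clock: 2.98
position: [0.4438, 0.17, 0.0179]
ee_rot: [0.002, 0.006, 1.0, 0.0]
contact_force: [0.2, -0.1, 7.2]
width: 0.0062
gripper_force: 62.2
turn [ 0.05  0.22 -0.19] then shift mm [ 1.3 -0.   0.9] | pre-turn frame [ 1.3 -0.   0.9] pos [443.8 170.   17.9] w 0.0062 F [ 0.2 -0.1  7.2] t 2.98
```

```bash
python3 -m handwheel '[{"translation":[0,0,-0.02],"angular":[0,0,0],"hand":1},{"translation":[0,0,-0.035],"angular":[0,0,0],"hand":1},{"translation":[0,0,-0.04],"angular":[0,0,0],"hand":1},{"translation":[0,0,-0.04],"angular":[0,0,0],"hand":1},{"translation":[0,0,-0.04],"angular":[0,0,0],"hand":1},{"translation":[0,0,-0.035],"angular":[0,0,0],"hand":1},{"translation":[0,0.02,0],"angular":[0,0,0.8],"hand":1},{"translation":[0,0.015,0],"angular":[0,0,0.8],"hand":1},{"translation":[0,0,0],"angular":[0,0,0],"hand":1},{"translation":[0,0,0],"angular":[0,0,0],"hand":1}]'
python3 go.py 584.4 208.5 180 87.9
python3 - <<'E'
from meas import *
s=manip.get_state();save('wrist','w2',s=1.4);np.save('s2.npy',s)
save('scene','sc2')
im=cv2.imread('pics/raw_sc2.png')[220:345,160:300];cv2.imwrite('pics/sc2c.png',cv2.resize(im,None,fx=4,fy=4,interpolation=cv2.INTER_CUBIC))
E
```

```text
clock: 3.82
position: [0.4422, 0.2047, 0.2264]
ee_rot: [-0.0, 0.019, 1.0, -0.0]
contact_force: [-0.4, -0.1, -1.9]
width: 0.0064
gripper_force: 61.0
turn [-0.03 -0.01 -0.1 ] then shift mm [-141.9    9.    46.4] | pre-turn frame [-141.9    9.3   46.4] pos [442.2 204.7 226.4] w 0.0064 F [-0.4 -0.1 -1.9] t 3.82
```

View pics/w2.png

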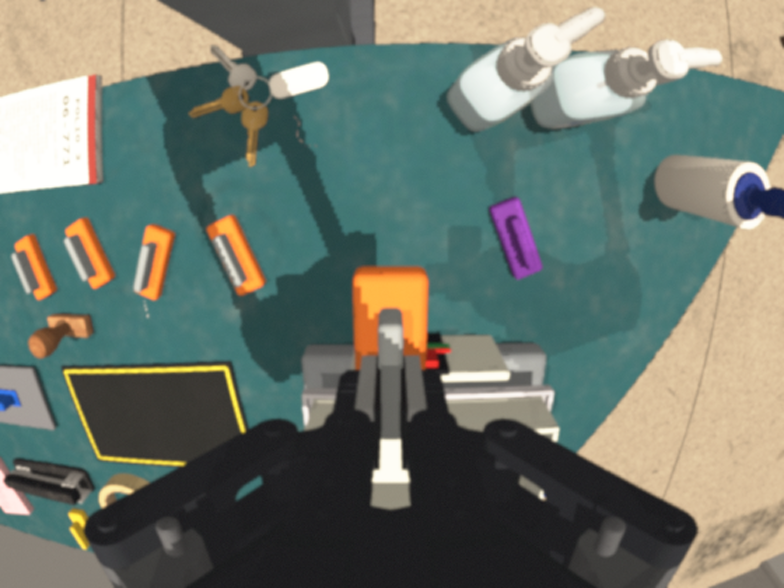

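Wrist view: the bar is held squarely. The box's front rim runs from (302,390) to (555,392), and the gauge is hidden behind the bar.

```bash
python3 - <<'E'
from meas import *
s=np.load('s2.npy',allow_pickle=True).item()
for uv in((302,390),(555,392),(308,402),(556,402)):
  for z in(.12,.085): print(uv,z,(wpx2w(np.array(uv)/1.4,z,s)[:2]*1000).round(1))
E
```

```text
(302, 390) 0.12 [509.  146.6]
(302, 390) 0.085 [529.1 137.9]
(555, 392) 0.12 [519.2 310.9]
(555, 392) 0.085 [540.8 325.4]
(308, 402) 0.12 [518.  149.4]
(308, 402) 0.085 [539.4 141.1]
(556, 402) 0.12 [527.1 312.7]
(556, 402) 0.085 [549.9 327.4]
```

View pics/sc2c.png

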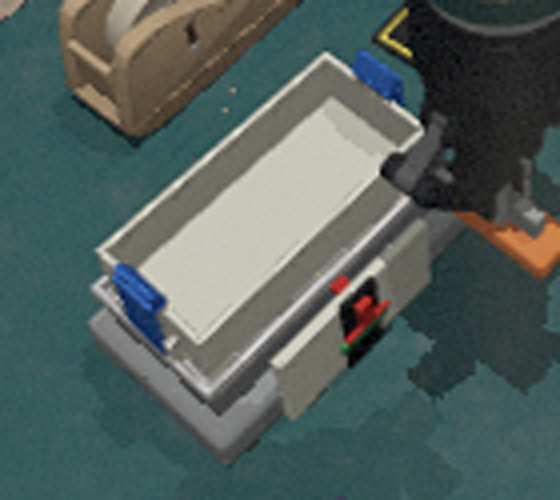

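```bash
python3 - <<'E'
from h import *
from scipy.optimize import least_squares
sc=[((327,53),(42,-89)),((424,128),(-42,-89)),((98,252),(42,89)) ]
def f(p,full=False):
    x,y,z,a=p; c,s=np.cos(a),np.sin(a); r=[]
    for uv,(u,v) in sc:
        r.append(w2px('scene',[x+(c*u-s*v)/1000,y+(s*u+c*v)/1000,z])-(np.array(uv)/4+[160,220]))
    for uv,(u,v) in [((160,212),(0,91)),((232,216),(0,-91))]: # clips seen from top, z+.022
        r.append(w2px('top',[x+(c*u-s*v)/1000,y+(s*u+c*v)/1000,z+.02])-np.array(uv))
    return np.concatenate(r)
r=least_squares(f,[.585,.225,.123,-.035]); print(r.x*[1000,1000,1000,57.3],r.fun.round(1))
E
```

```text
[589.72888653 226.84679427 109.7918075   -2.18570487] [-0.6 -0.2  0.7  0.3 -0.7 -0.3  1.1  0.6 -0.7 -0. ]
```

```bash
python3 -m handwheel '[{"translation":[-0.036,0.0015,0],"angular":[0,0,0],"hand":1},{"translation":[-0.036,0.0015,0],"angular":[0,0,0],"hand":1},{"translation":[-0.036,0.0015,0],"angular":[0,0,0],"hand":1},{"translation":[-0.036,0.0015,0],"angular":[0,0,0],"hand":1},{"translation":[0,0,0.03],"angular":[0,0,0],"hand":1},{"translation":[0,0,0],"angular":[0,0,0],"hand":1},{"translation":[0,0,0],"angular":[0,0,0],"hand":1}]'
python3 go.py 586.4 211 226 87.9
python3 - <<'E'
from meas import *
s=manip.get_state();save('wrist','w3',s=1.4);np.save('s3.npy',s)
E
```

```text
clock: 4.5
position: [0.5854, 0.2035, 0.1938]
ee_rot: [-0.003, 0.021, 1.0, -0.001]
contact_force: [-0.4, -0.6, -1.9]
width: 0.006
gripper_force: 61.0
turn [-0.11 -0.37 -0.26] then shift mm [ -0.7   7.5 -32.2] | pre-turn frame [ -0.5   7.4 -32.2] pos [585.4 203.5 193.8] w 0.006 F [-0.4 -0.6 -1.9] t 4.5
```

View pics/w3.png

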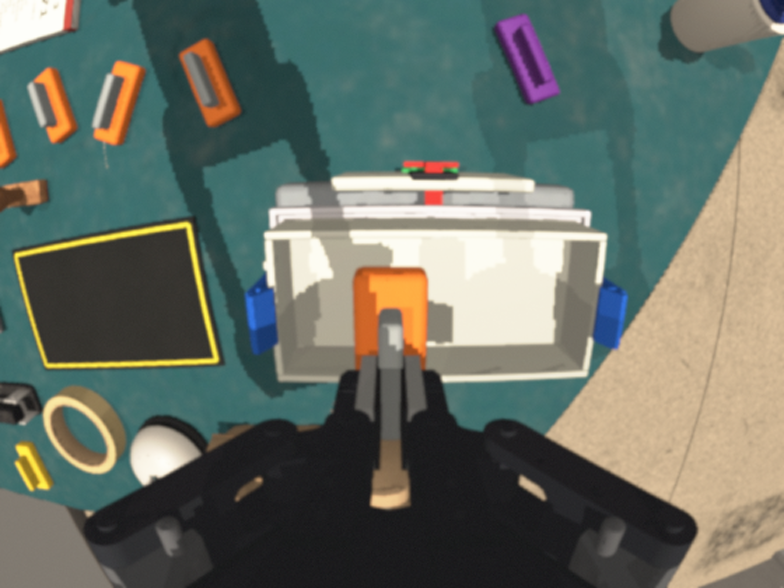

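Wrist view over the box: rim corners are at (265,232), (606,234), (280,381) and (588,378), the clips at (261,315) and (610,313). The bar is held at (391,310), aligned with the box.

```bash
cat > boxfit.py <<'E'
from meas import *
from scipy.optimize import least_squares
def w2wpx(p,s):
    c=manip.camera_info('wrist');K=np.array(c['camera_matrix']);T=np.array(c['tool_from_camera'])
    Q=quat(s['ee_rot']).as_matrix(); e=s['position']+Q@T[:3,3]; v=(Q@T[:3,:3]).T@(np.array(p)-e)
    v/=np.linalg.norm(v); r=np.arccos(v[2]); h=np.hypot(v[0],v[1])
    return K[:2,2]+K[0,0]*r*v[:2]/h
def fit(corn,s,hx=42,hy=89,z=None):
    def f(p):
        x,y,zz,a=p; c,q=np.cos(a),np.sin(a); zz=zz if z is None else z
        return np.concatenate([w2wpx([x+(c*u*hx-q*v*hy)/1000,y+(q*u*hx+c*v*hy)/1000,zz],s)-np.array(uv) for uv,(u,v) in corn])
    r=least_squares(f,[.587,.227,.12,-.035]); return r.x*[1000,1000,1000,57.3],r.fun.round(1)
E
python3 - <<'E'
from boxfit import *
s=np.load('s3.npy',allow_pickle=True).item()
c=[((265,232),(-1,-1)),((606,234),(-1,1)),((280,381),(1,-1)),((588,378),(1,1))]
c=[(np.array(a)/1.4,b) for a,b in c]
print(fit(c,s)); print(fit(c,s,z=.118))
# held bar body: front edge corners
for uv in((356,270),(426,270)): print((wpx2w(np.array(uv)/1.4,s['position'][2]-.004,s)*1000).round(1))
E
```

```text
(array([590.87460532, 230.0737023 , 115.20485035,  -2.13743068]), array([ 0.3,  0.4,  0.9,  0.3, -0.7,  0.2, -0.6, -1. ]))
(array([590.08738447, 229.95208399, 119.9977035 ,  -2.15579356]), array([-1. , -0. ,  2.4,  0. , -1.8,  0.9,  0.6, -0.3]))
[547.9 194.3 189.8]
[548.8 217.6 189.8]
```

```bash
python3 -m handwheel '[{"translation":[-0.0055,0.009,0],"angular":[0,0,-0.1],"hand":1},{"translation":[0,0,0.01],"angular":[0,0,0],"hand":1},{"translation":[0,0,0],"angular":[0,0,0],"hand":1},{"translation":[0,0,0],"angular":[0,0,0],"hand":1}]'
python3 go.py 592 212.5 93 87.9
```

```text
clock: 4.88
position: [0.5921, 0.2139, 0.1863]
ee_rot: [-0.0, 0.019, 1.0, -0.0]
contact_force: [0.0, -0.2, -1.5]
width: 0.0061
gripper_force: 61.1
turn [-0.02 -0.03 -0.06] then shift mm [ 0.  -1.4 93.3] | pre-turn frame [-0.1 -1.3 93.3] pos [592.1 213.9 186.3] w 0.0061 F [ 0.  -0.2 -1.5] t 4.88
```

```bash
python3 -m handwheel '[{"translation":[0,0,0.022],"angular":[0,0,0],"hand":1},{"translation":[0,0,0.022],"angular":[0,0,0],"hand":1},{"translation":[0,0,0.02],"angular":[0,0,0],"hand":1},{"translation":[0,0,0.018],"angular":[0,0,0],"hand":1},{"translation":[0,0,0.01],"angular":[0,0,0],"hand":1},{"translation":[0,0,0],"angular":[0,0,0],"hand":1},{"translation":[0,0,0],"angular":[0,0,0],"hand":1}]'
python3 -m handwheel '[{"translation":[0,0,0],"angular":[0,0,0],"hand":0.72},{"translation":[0,0,0],"angular":[0,0,0],"hand":0.72},{"translation":[0,0,0],"angular":[0,0,0],"hand":0.72},{"translation":[0,0,-0.02],"angular":[0,0,0],"hand":0.72},{"translation":[0,0,-0.035],"angular":[0,0,0],"hand":0.72},{"translation":[0,0,-0.04],"angular":[0,0,0],"hand":0.72},{"translation":[0,0,0],"angular":[0,0,0],"hand":0.72},{"translation":[0,0,0],"angular":[0,0,0],"hand":0.72}]'
python3 go.py 444 75 130 110.3
python3 - <<'E'
from meas import *
s=manip.get_state();save('wrist','w4',s=1.4);np.save('s4.npy',s)
save('scene','sc4')
E
```

```text
clock: 5.47
position: [0.5928, 0.2137, 0.0946]
ee_rot: [0.0, 0.019, 1.0, 0.0]
contact_force: [-0.0, 0.4, -1.1]
width: 0.0059
gripper_force: 61.1
clock: 6.13
position: [0.595, 0.2142, 0.1936]
ee_rot: [0.004, 0.019, 1.0, 0.001]
contact_force: [-0.2, -0.7, -1.5]
width: 0.0241
gripper_force: 0.0
turn [  0.04   0.5  -22.5 ] then shift mm [189.9 -78.2  63.6] | pre-turn frame [ 146. -145.   62.] pos [595.  214.2 193.6] w 0.0241 F [-0.2 -0.7 -1.5] t 6.13
```

View pics/w4.png

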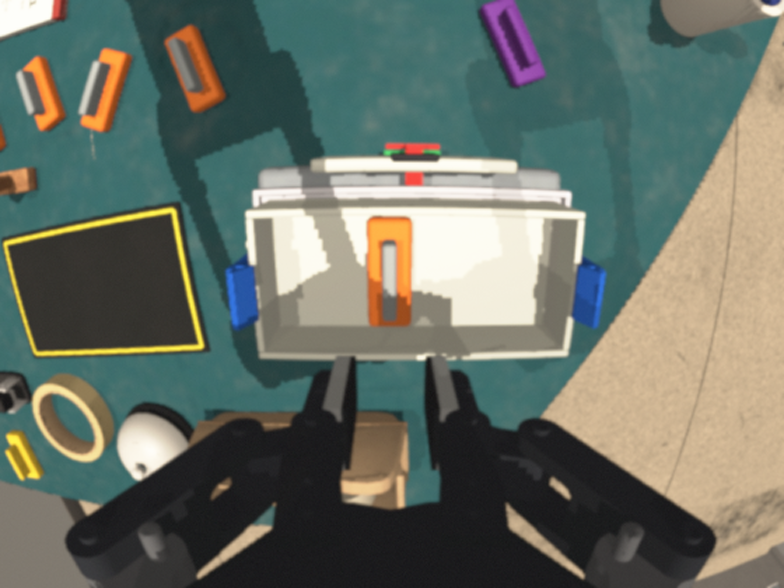

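Wrist view: the first bar lies upright in the box at (390,272). Next is the bar at (445,75).

```bash
python3 -m handwheel '[{"translation":[0,0,0],"angular":[0,0,-5.6],"hand":0.65},{"translation":[0,0,0],"angular":[0,0,-5.6],"hand":0.65},{"translation":[0,0,0],"angular":[0,0,-5.6],"hand":0.65},{"translation":[0,0,0],"angular":[0,0,-5.6],"hand":0.65},{"translation":[0.0315,-0.013,0],"angular":[0,0,0],"hand":0.65},{"translation":[0.0315,-0.013,0],"angular":[0,0,0],"hand":0.65},{"translation":[0.0315,-0.013,0],"angular":[0,0,0],"hand":0.65},{"translation":[0.0315,-0.013,0],"angular":[0,0,0],"hand":0.65},{"translation":[0.0315,-0.013,0.02],"angular":[0,0,0],"hand":0.65},{"translation":[0.0315,-0.013,0.03],"angular":[0,0,0],"hand":0.65}]'
python3 -m handwheel '[{"translation":[0,0,0],"angular":[0,0,0],"hand":0.65},{"translation":[0,0,0],"angular":[0,0,0],"hand":0.65}]'
python3 - <<'E'
from meas import *
from go import plan
s=manip.get_state();save('wrist','w5');im=cv2.imread('pics/raw_w5.png')
for r in wor(im,s):
    if abs(r[0]-444)<15: print(r)
plan(445,75.5,18.5,110.3)
# gauge crop
g=cv2.imread('pics/raw_sc4.png')[270:325,215:275];cv2.imwrite('pics/g4.png',cv2.resize(g,None,fx=8,fy=8,interpolation=cv2.INTER_CUBIC))
E
```

```text
clock: 7.07
position: [0.4437, 0.0762, 0.142]
ee_rot: [0.002, -0.176, 0.984, -0.0]
contact_force: [0.7, -0.8, -0.1]
width: 0.0301
gripper_force: 0.0
clock: 7.23
position: [0.4391, 0.0762, 0.1386]
ee_rot: [-0.005, -0.174, 0.985, 0.001]
contact_force: [1.7, 0.0, 0.6]
width: 0.0302
gripper_force: 0.0
[443.1  73.5  65.9  26.1  20.6]
[444.7  -8.1  67.2  27.1 -24.5]
[431.  -79.6  65.7  29.6  20.9]
[ 439.1 -159.8   65.3   31.9   17.2]
turn [ 0.07 -0.15 -0.17] then shift mm [ -1.5  -1.9 121.9] | pre-turn frame [ -1.8  -2.1 121.9] pos [442.9  76.8 140.4] w 0.0299 F [0.1 0.6 0.2] t 7.28
```

```bash
python3 -m handwheel '[{"translation":[0,-0.0023,0.03],"angular":[0,0,-0.2],"hand":0.65},{"translation":[0,0,0.03],"angular":[0,0,0],"hand":0.65},{"translation":[0,0,0.03],"angular":[0,0,0],"hand":0.65},{"translation":[0,0,0.022],"angular":[0,0,0],"hand":0.65},{"translation":[0,0,0.01],"angular":[0,0,0],"hand":0.65},{"translation":[0,0,0],"angular":[0,0,0],"hand":0.65},{"translation":[0,0,0],"angular":[0,0,0],"hand":1},{"translation":[0,0,0],"angular":[0,0,0],"hand":1},{"translation":[0,0,0],"angular":[0,0,0],"hand":1},{"translation":[0,0,0],"angular":[0,0,0],"hand":1}]' 60
python3 -m handwheel '[{"translation":[0,0,-0.02],"angular":[0,0,0],"hand":1},{"translation":[0,0,-0.035],"angular":[0,0,0],"hand":1},{"translation":[0,0,-0.04],"angular":[0,0,0],"hand":1},{"translation":[0,0,-0.04],"angular":[0,0,0],"hand":1},{"translation":[0,0,-0.04],"angular":[0,0,5.6],"hand":1},{"translation":[0,0,0],"angular":[0,0,5.6],"hand":1},{"translation":[0,0,0],"angular":[0,0,5.6],"hand":1},{"translation":[0,0,0],"angular":[0,0,5.6],"hand":1},{"translation":[0,0,0],"angular":[0,0,0],"hand":1},{"translation":[0,0,0],"angular":[0,0,0],"hand":1}]'
python3 go.py 592 247 195 87.9
```

```text
clock: 8.12
position: [0.4464, 0.0751, 0.0207]
ee_rot: [0.001, -0.177, 0.984, -0.0]
contact_force: [0.5, 0.7, 1.4]
width: 0.0065
gripper_force: 61.1
clock: 8.95
position: [0.4449, 0.0749, 0.1951]
ee_rot: [0.0, 0.016, 1.0, 0.0]
contact_force: [0.8, 0.3, -1.3]
width: 0.0058
gripper_force: 60.8
turn [0.   0.04 0.24] then shift mm [-1.407e+02  1.773e+02  1.000e-01] | pre-turn frame [-141.4  176.7    0.2] pos [444.9  74.9 195.1] w 0.0058 F [ 0.8  0.3 -1.3] t 8.95
```

View pics/g4.png

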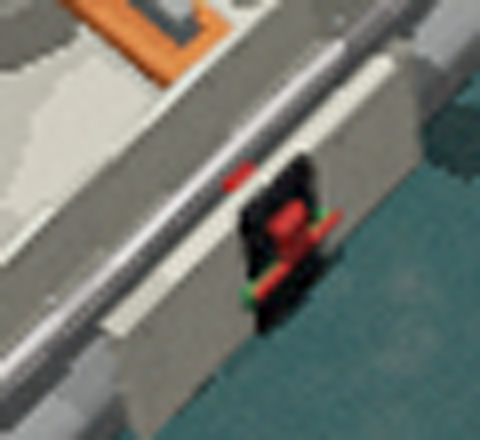

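The pointer already meets the upper edge of the green after one bar (about 28 mm), so a second bar should bring it to about 35 mm.

```bash
python3 -m handwheel '[{"translation":[-0.0237,0.0295,0],"angular":[0,0,0.2],"hand":1},{"translation":[-0.0237,0.0295,0],"angular":[0,0,0],"hand":1},{"translation":[-0.0237,0.0295,0],"angular":[0,0,0],"hand":1},{"translation":[-0.0237,0.0295,0],"angular":[0,0,0],"hand":1},{"translation":[-0.0237,0.0295,0],"angular":[0,0,0],"hand":1},{"translation":[-0.0237,0.0295,0],"angular":[0,0,0],"hand":1},{"translation":[0,0,0],"angular":[0,0,0],"hand":1},{"translation":[0,0,0],"angular":[0,0,0],"hand":1},{"translation":[0,0,0],"angular":[0,0,0],"hand":1}]'
python3 go.py 593.5 247 89 87.9
```

```text
clock: 9.7
position: [0.5931, 0.2461, 0.1939]
ee_rot: [-0.001, 0.018, 1.0, -0.001]
contact_force: [0.5, -0.0, -0.7]
width: 0.0062
gripper_force: 60.7
turn [-0.07 -0.13  0.  ] then shift mm [ -0.3   0.9 104.9] | pre-turn frame [ -0.6   1.  104.9] pos [593.1 246.1 193.9] w 0.0062 F [ 0.5 -0.  -0.7] t 9.7
```

```bash
python3 -m handwheel '[{"translation":[0,0.001,0.025],"angular":[0,0,0],"hand":1},{"translation":[0,0,0.025],"angular":[0,0,0],"hand":1},{"translation":[0,0,0.024],"angular":[0,0,0],"hand":1},{"translation":[0,0,0.02],"angular":[0,0,0],"hand":1},{"translation":[0,0,0.011],"angular":[0,0,0],"hand":1},{"translation":[0,0,0],"angular":[0,0,0],"hand":1},{"translation":[0,0,0],"angular":[0,0,0],"hand":1}]'
python3 -m handwheel '[{"translation":[0,0,0],"angular":[0,0,0],"hand":0.72},{"translation":[0,0,0],"angular":[0,0,0],"hand":0.72},{"translation":[0,0,0],"angular":[0,0,0],"hand":0.72},{"translation":[0,0,-0.02],"angular":[0,0,0],"hand":0.72},{"translation":[0,0,-0.035],"angular":[0,0,0],"hand":0.72},{"translation":[0,0,-0.04],"angular":[0,0,0],"hand":0.72},{"translation":[0,0,0],"angular":[0,0,0],"hand":0.72},{"translation":[0,0,0],"angular":[0,0,0],"hand":0.72},{"translation":[0,0,0],"angular":[0,0,0],"hand":0.72},{"translation":[0,0,0],"angular":[0,0,0],"hand":0.72}]'
python3 - <<'E'
from meas import *
s=manip.get_state();a=save('wrist','w6');np.save('s6.npy',s);print(s['position'],s['clock'])
save('scene','sc6')
g=cv2.imread('pics/raw_sc6.png')[265:325,205:275];g=cv2.resize(g,None,fx=7,fy=7,interpolation=cv2.INTER_CUBIC)
h=cv2.resize(a[60:280,150:440],(400,304)); o=np.zeros((420,790,3),np.uint8);o[:420,:490]=g[:420,:490];o2=cv2.resize(a[60:280,150:440],(300,228));o[:228,490:790]=o2
cv2.imwrite('pics/g6.png',o)
E
```

```text
clock: 10.28
position: [0.5937, 0.2468, 0.0902]
ee_rot: [-0.0, 0.019, 1.0, -0.0]
contact_force: [0.5, -0.3, -1.4]
width: 0.0071
gripper_force: 37.1
clock: 11.12
position: [0.5932, 0.2472, 0.1839]
ee_rot: [-0.001, 0.019, 1.0, -0.0]
contact_force: [-0.3, 0.5, 1.3]
width: 0.0241
gripper_force: 0.0
[0.59319014 0.24724527 0.18389664] 11.1167
```

View pics/g6.png

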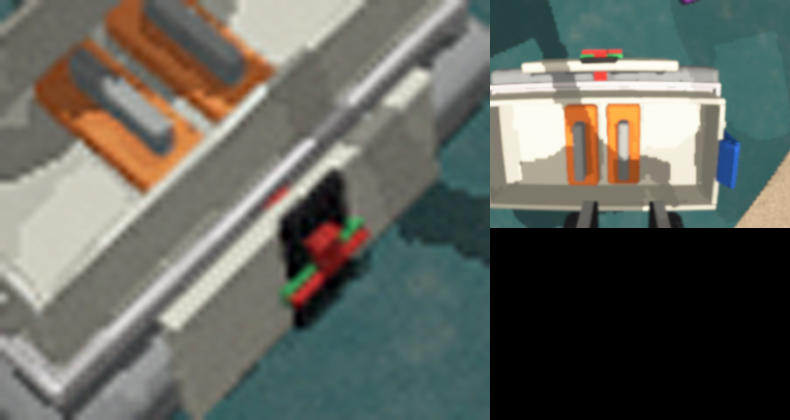

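Picture: both bars lie flat side by side in the box, and the pointer overlaps the green. The scene camera looks steeply down, so parallax misleads. I'll look at the gauge from the front with the tilted wrist camera.

```bash
python3 -m handwheel '[{"translation":[0.035,0,0],"angular":[0,0,0],"hand":0.72},{"translation":[0.035,0,0],"angular":[0,0,0],"hand":0.72},{"translation":[0.035,0,0],"angular":[0,0,0],"hand":0.72},{"translation":[0.035,0,0],"angular":[0,0,0],"hand":0.72},{"translation":[0.035,0,0],"angular":[0,0,0],"hand":0.72},{"translation":[0,0,0.02],"angular":[0,0,0],"hand":0.72},{"translation":[0,0,0.02],"angular":[0,0,0],"hand":0.72},{"translation":[0,0,0.02],"angular":[0,0,0],"hand":0.72},{"translation":[0,0,0],"angular":[0,-5,0],"hand":0.72},{"translation":[0,0,0],"angular":[0,-5,0],"hand":0.72}]'
python3 -m handwheel '[{"translation":[0,0,0],"angular":[0,-5,0],"hand":0.72},{"translation":[0,0,0],"angular":[0,-5,0],"hand":0.72},{"translation":[0,0,0],"angular":[0,-5,0],"hand":0.72},{"translation":[0,0,0],"angular":[0,-5,0],"hand":0.72},{"translation":[0,0,0],"angular":[0,-5,0],"hand":0.72},{"translation":[0,0,0],"angular":[0,0,0],"hand":0.72},{"translation":[0,0,0],"angular":[0,0,0],"hand":0.72},{"translation":[0,0,0],"angular":[0,0,0],"hand":0.72}]'
python3 - <<'E'
from boxfit import *
s=manip.get_state();a=save('wrist','w7',s=1.4);np.save('s7.npy',s);print(s['position'],s['clock'])
print(w2wpx([.528,.23,.06],s))
E
```

```text
clock: 12.05
position: [0.4193, 0.2536, 0.1226]
ee_rot: [0.087, 0.02, 0.996, -0.002]
contact_force: [-0.0, -0.6, -0.2]
width: 0.0241
gripper_force: 0.0
clock: 12.72
position: [0.4204, 0.252, 0.1245]
ee_rot: [0.277, 0.02, 0.961, -0.009]
contact_force: [0.1, -0.5, 0.1]
width: 0.0238
gripper_force: 0.0
[0.42040501 0.25204436 0.12447636] 12.7167
[258.79677286 265.84828897]
```

View pics/w7.png

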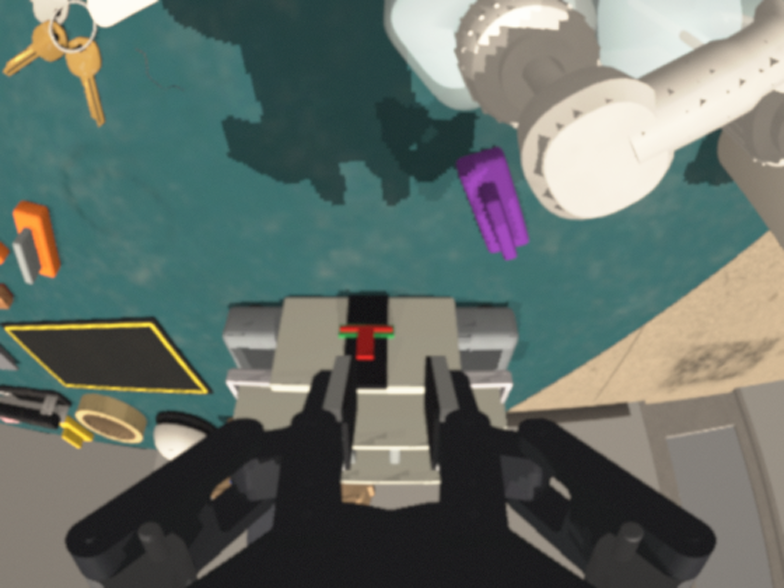

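Gauge seen from the front (picture inverted, up = lower): the red pointer bar is at (366,329), and the green strip peeks out beside it at (345,335). I'll read the rows numerically.

```bash
python3 - <<'E'
from boxfit import *
s=np.load('s7.npy',allow_pickle=True).item()
a=cv2.imread('pics/raw_w7.png')
for c in (243,246,249,253,261,270,276,279):
    print(c,[tuple(int(v) for v in a[r,c][::-1]) for r in range(226,250)])
# rows for plate edges and world z on plane x=xg
y=.2335
for xg in(.520,.526,.532):
    print(xg,[ (z,w2wpx([xg,y,z/1000],s).round(1).tolist()) for z in(0,20,30,40,50,60,74,84)])
E
```

```text
243 [(139, 133, 117), (137, 132, 116), (138, 133, 118), (139, 133, 117), (131, 129, 111), (120, 122, 100), (112, 102, 79), (130, 79, 60), (165, 70, 54), (183, 77, 57), (161, 90, 60), (114, 106, 62), (75, 130, 70), (73, 164, 86), (96, 185, 105), (122, 176, 117), (141, 157, 123), (151, 149, 128), (152, 146, 129), (152, 146, 127), (151, 145, 128), (150, 145, 127), (150, 145, 128), (150, 146, 128)]
246 [(125, 120, 106), (125, 120, 105), (124, 119, 105), (124, 120, 105), (118, 117, 101), (108, 106, 86), (111, 82, 62), (140, 53, 41), (183, 42, 34), (209, 55, 42), (186, 75, 46), (129, 98, 53), (76, 126, 64), (61, 154, 76), (69, 156, 82), (81, 133, 82), (88, 105, 79), (90, 91, 77), (89, 86, 77), (84, 81, 72), (76, 73, 64), (71, 68, 61), (66, 63, 58), (66, 62, 56)]
249 [(27, 26, 25), (28, 27, 27), (22, 22, 22), (27, 28, 28), (33, 36, 28), (57, 47, 33), (95, 49, 32), (137, 40, 32), (182, 40, 33), (208, 54, 41), (188, 75, 47), (130, 98, 53), (74, 123, 61), (54, 139, 69), (45, 120, 60), (35, 77, 42), (21, 35, 25), (22, 22, 24), (21, 21, 22), (22, 22, 23), (22, 22, 24), (23, 20, 22), (23, 22, 24)
[... 1661 characters left out ...]
), (114, 177, 113), (137, 159, 123), (146, 147, 125), (149, 145, 127), (149, 144, 127), (149, 144, 127), (149, 143, 127), (150, 144, 127), (149, 143, 127)]
0.52 [(0, [264.3, 207.7]), (20, [263.6, 224.1]), (30, [263.2, 232.9]), (40, [262.8, 241.9]), (50, [262.4, 251.4]), (60, [262.0, 261.2]), (74, [261.4, 275.5]), (84, [261.0, 286.2])]
0.526 [(0, [264.8, 211.6]), (20, [264.1, 228.0]), (30, [263.7, 236.6]), (40, [263.3, 245.6]), (50, [263.0, 255.0]), (60, [262.6, 264.7]), (74, [262.0, 278.8]), (84, [261.6, 289.3])]
0.532 [(0, [265.2, 215.4]), (20, [264.6, 231.7]), (30, [264.2, 240.3]), (40, [263.9, 249.2]), (50, [263.5, 258.5]), (60, [263.1, 268.0]), (74, [262.6, 282.0]), (84, [262.3, 292.4])]
```

By the rows: green spans 230.5–241.5 and the pointer's front face is about 233. Correcting for its few mm stand-off puts the true row near 236, mid-band, matching the rim-height estimate of about 35 mm. The load is right with two bars, so the lid comes next.

```bash
python3 -m handwheel '[{"translation":[0,0,0],"angular":[0,7,0],"hand":0.2},{"translation":[0,0,0],"angular":[0,7,0],"hand":0.2},{"translation":[0,0,0],"angular":[0,7,0],"hand":0.2},{"translation":[0,0,0],"angular":[0,7,0],"hand":0.2},{"translation":[0,0,0],"angular":[0,7,0],"hand":0.2},{"translation":[0,0,-0.035],"angular":[0,0,0],"hand":0.2},{"translation":[0,0,-0.035],"angular":[0,0,0],"hand":0.2},{"translation":[0,0,0],"angular":[0,0,0],"hand":0.2}]'
python3 go.py 600 -300 150 1; python3 -c "
from h import *
print(manip.get_state()['qpos'])"
```

```text
clock: 13.43
position: [0.4223, 0.2493, 0.1993]
ee_rot: [0.044, 0.029, 0.999, -0.009]
contact_force: [1.1, 0.0, 0.9]
width: 0.0682
gripper_force: 0.0
turn [ 3.04  4.75 85.59] then shift mm [-552.3  168.1   49.3] | pre-turn frame [-203.9 -537.    76. ] pos [422.3 249.3 199.3] w 0.0682 F [1.1 0.  0.9] t 13.43
[ 0.43281791  0.13701721  1.7762421  -0.06049525  1.15869053 -1.05724292]
```

```bash
python3 -m handwheel '[{"translation":[0,0,0],"angular":[0,0,0],"hand":0.2},{"translation":[-0.014,-0.0385,0],"angular":[0,0,0],"hand":0.2},{"translation":[-0.014,-0.0385,0],"angular":[0,0,0],"hand":0.2},{"translation":[-0.014,-0.0385,0],"angular":[0,0,0],"hand":0.2},{"translation":[-0.014,-0.0385,0],"angular":[0,0,0],"hand":0.2},{"translation":[-0.014,-0.0385,0],"angular":[0,0,0],"hand":0.2},{"translation":[-0.014,-0.0385,0],"angular":[0,0,0],"hand":0.2},{"translation":[-0.014,-0.0385,0],"angular":[0,0,0],"hand":0.2},{"translation":[-0.014,-0.0385,0],"angular":[0,0,0],"hand":0.2},{"translation":[-0.014,-0.0385,0],"angular":[0,0,0],"hand":0.2}]'
python3 -m handwheel '[{"translation":[-0.014,-0.0385,0],"angular":[0,0,0],"hand":0.2},{"translation":[-0.014,-0.0385,0],"angular":[0,0,0],"hand":0.2},{"translation":[-0.014,-0.0385,0],"angular":[0,0,0],"hand":0.2},{"translation":[-0.014,-0.0385,0],"angular":[0,0,0],"hand":0.2},{"translation":[0,0,0],"angular":[0,0,7.1],"hand":0.2},{"translation":[0,0,0],"angular":[0,0,7.1],"hand":0.2},{"translation":[0,0,0],"angular":[0,0,7.1],"hand":0.2},{"translation":[0,0,0],"angular":[0,0,7.1],"hand":0.2},{"translation":[0,0,0],"angular":[0,0,7.1],"hand":0.2},{"translation":[0,0,0],"angular":[0,0,7.1],"hand":0.2}]'
python3 -m handwheel '[{"translation":[0,0,0],"angular":[0,0,7.1],"hand":0.2},{"translation":[0,0,0],"angular":[0,0,7.1],"hand":0.2},{"translation":[0,0,0],"angular":[0,0,7.1],"hand":0.2},{"translation":[0,0,0],"angular":[0,0,7.1],"hand":0.2},{"translation":[0,0,0],"angular":[0,0,7.1],"hand":0.2},{"translation":[0,0,0],"angular":[0,0,7.1],"hand":0.2},{"translation":[0,0,0],"angular":[0,0,0],"hand":0.2},{"translation":[0,0,0],"angular":[0,0,0],"hand":0.2},{"translation":[0,0,0],"angular":[0,0,0],"hand":0.2}]'
python3 go.py 600 -300 150 1;python3 - <<'E'
from meas import *
s=manip.get_state();a=save('wrist','w8',s=1.4);np.save('s8.npy',s)
for c in blobs(a if a.shape[0]==420 else cv2.imread('pics/raw_w8.png'),(105,120,60),(125,255,255),None,100): print('blue',c.reshape(-1,2).mean(0),wrect(c,.037,s),wrect(c,.02,s))
E
```

```text
clock: 14.27
position: [0.5217, -0.1075, 0.2103]
ee_rot: [0.038, 0.028, 0.999, -0.012]
contact_force: [0.7, -0.0, -0.5]
width: 0.0684
gripper_force: 0.0
clock: 15.1
position: [0.5684, -0.2623, 0.2177]
ee_rot: [0.04, 0.392, 0.919, 0.003]
contact_force: [-0.3, 1.6, -0.1]
width: 0.0684
gripper_force: 0.0
clock: 15.85
position: [0.5686, -0.2624, 0.2185]
ee_rot: [0.037, 0.696, 0.717, 0.017]
contact_force: [-0.9, 0.7, 0.2]
width: 0.0682
gripper_force: 0.0
turn [4.35 1.64 0.69] then shift mm [-38.1  30.7  68.5] | pre-turn frame [-36.4  24.9  71.7] pos [ 568.6 -262.4  218.5] w 0.0682 F [-0.9  0.7  0.2] t 15.85
blue [291. 211.] [ 597.8 -292.7   79.6   19.8  -89. ] [ 599.9 -298.7   83.8   20.8  -89. ]
```

View pics/w8.png

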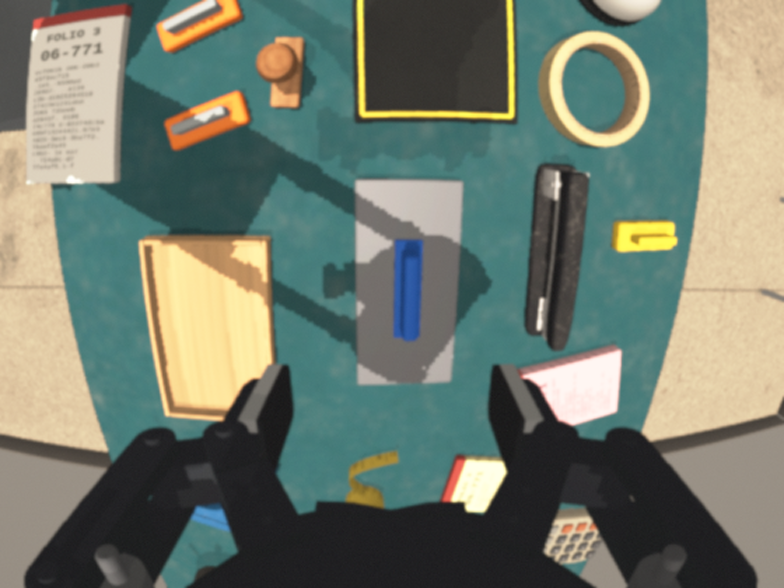

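Wrist view: the lid plate has corners (355,180), (463,180), (357,385), (452,384) and the blue ridge is at (408,289). The stapler's left edge at (528,250) is clear of the fingers.

```bash
python3 - <<'E'
from boxfit import *
s=np.load('s8.npy',allow_pickle=True).item()
c=[((355,180),(-1,1)),((463,180),(1,1)),((357,385),(-1,-1)),((452,384),(1,-1))]
c=[(np.array(a)/1.4,b) for a,b in c]
print(fit(c,s,z=.011)); print(fit(c,s))
E
```

```text
(array([ 601.36225726, -300.88188856, -180.4035746 ,    1.13035714]), array([-0.3, -0.2,  0.4,  0.6,  0.4,  0.5, -0.6, -1.1]))
(array([ 601.25512391, -300.62332438,   11.95402868,    1.13419485]), array([-0.4, -0.4,  0.5,  0.4,  0.4,  0.7, -0.5, -0.9]))
```

```bash
python3 -m handwheel '[{"translation":[-0.036,0.026,0.02],"angular":[0,0,0],"hand":0.5},{"translation":[0,0,0.02],"angular":[4.35,1.64,0.6],"hand":0.5},{"translation":[0,0,0.03],"angular":[0,0,0],"hand":0.5},{"translation":[0,0,0.03],"angular":[0,0,0],"hand":0.5},{"translation":[0,0,0],"angular":[0,0,0],"hand":0.5},{"translation":[0,0,0],"angular":[0,0,0],"hand":0.5}]'
python3 go.py 601.3 -300.8 15 1.13
```

```text
clock: 16.4
position: [0.5937, -0.2931, 0.1231]
ee_rot: [-0.002, 0.701, 0.713, -0.0]
contact_force: [0.1, 0.7, 1.4]
width: 0.0426
gripper_force: 0.0
turn [-0.18 -0.1  -0.14] then shift mm [ -7.9   7.5 108.1] | pre-turn frame [ -8.    7.8 108. ] pos [ 593.7 -293.1  123.1] w 0.0426 F [0.1 0.7 1.4] t 16.4
```

```bash
python3 -m handwheel '[{"translation":[-0.008,0.0077,0.02],"angular":[0,0,0],"hand":0.6},{"translation":[0,0,0.02],"angular":[0,0,0],"hand":0.6},{"translation":[0,0,0],"angular":[0,0,0],"hand":0.6},{"translation":[0,0,0],"angular":[0,0,0],"hand":0.6}]'
python3 go.py 601.3 -300.8 15.5 1.13
```

```text
clock: 16.73
position: [0.6028, -0.3018, 0.0863]
ee_rot: [0.001, 0.701, 0.713, 0.0]
contact_force: [0.2, -0.8, 0.4]
width: 0.0343
gripper_force: 0.0
turn [ 0.08  0.07 -0.17] then shift mm [ 1.  -1.5 70.8] | pre-turn frame [ 1.1 -1.6 70.8] pos [ 602.8 -301.8   86.3] w 0.0343 F [ 0.2 -0.8  0.4] t 16.73
```

```bash
python3 -m handwheel '[{"translation":[0.001,-0.0013,0.02],"angular":[0,0,0],"hand":0.6},{"translation":[0,0,0.02],"angular":[0,0,0],"hand":0.6},{"translation":[0,0,0.018],"angular":[0,0,0],"hand":0.6},{"translation":[0,0,0.01],"angular":[0,0,0],"hand":0.6},{"translation":[0,0,0],"angular":[0,0,0],"hand":0.6},{"translation":[0,0,0],"angular":[0,0,0],"hand":0.6},{"translation":[0,0,0],"angular":[0,0,0],"hand":1},{"translation":[0,0,0],"angular":[0,0,0],"hand":1},{"translation":[0,0,0],"angular":[0,0,0],"hand":1},{"translation":[0,0,0],"angular":[0,0,0],"hand":1}]' 80
python3 go.py 601.3 -300.8 15.5 1.13
```

```text
clock: 17.57
position: [0.6025, -0.3015, 0.019]
ee_rot: [0.002, 0.701, 0.713, 0.0]
contact_force: [-0.6, 0.2, 6.9]
width: 0.0098
gripper_force: 81.9
turn [ 0.21  0.17 -0.19] then shift mm [ 0.7 -1.2  3.5] | pre-turn frame [ 0.7 -1.2  3.5] pos [ 602.5 -301.5   19. ] w 0.0098 F [-0.6  0.2  6.9] t 17.57
```

```bash
python3 -m handwheel '[{"translation":[0,0,-0.015],"angular":[0,0,0],"hand":1},{"translation":[0,0,-0.03],"angular":[0,0,0],"hand":1},{"translation":[0,0,-0.04],"angular":[0,0,0],"hand":1},{"translation":[0,0,-0.04],"angular":[0,0,0],"hand":1},{"translation":[0,0,-0.04],"angular":[0,0,0],"hand":1},{"translation":[0,0,-0.035],"angular":[0,0,0],"hand":1},{"translation":[0,0,0],"angular":[0,0,1.7],"hand":1},{"translation":[0.02,0,0],"angular":[0,0,1.7],"hand":1},{"translation":[0.035,0,0],"angular":[0,0,0],"hand":1},{"translation":[0.035,0,0],"angular":[0,0,0],"hand":1}]'
python3 -m handwheel '[{"translation":[0.036,0,0],"angular":[0,0,0],"hand":1},{"translation":[0.036,0,0],"angular":[0,0,0],"hand":1},{"translation":[0.036,0,0],"angular":[0,0,0],"hand":1},{"translation":[0.036,0,0],"angular":[0,0,0],"hand":1},{"translation":[0.036,0,0],"angular":[0,0,0],"hand":1},{"translation":[0.036,0,0],"angular":[0,0,0],"hand":1},{"translation":[0.036,0,0],"angular":[0,0,0],"hand":1},{"translation":[0.036,0,0],"angular":[0,0,0],"hand":1},{"translation":[0,0,0],"angular":[0,0,0],"hand":1},{"translation":[0,0,0],"angular":[0,0,0],"hand":1}]'
python3 go.py 590.5 229.3 220 -2.15
python3 - <<'E'
from boxfit import *
s=np.load('s4.npy',allow_pickle=True).item()
c=[((247,212),(-1,-1)),((584,212),(-1,1)),((262,357),(1,-1)),((570,355),(1,1))]
c=[(np.array(a)/1.4,b) for a,b in c]
print(fit(c,s))
E
```

```text
clock: 18.4
position: [0.6043, -0.2107, 0.2172]
ee_rot: [0.001, 0.723, 0.691, 0.0]
contact_force: [0.3, 1.3, -0.7]
width: 0.0098
gripper_force: 81.0
clock: 19.23
position: [0.6166, 0.0791, 0.2168]
ee_rot: [0.001, 0.721, 0.693, 0.0]
contact_force: [-0.2, -0.0, -0.8]
width: 0.0102
gripper_force: 81.0
turn [ 0.06  0.05 -0.1 ] then shift mm [149.1 -31.7  -3.2] | pre-turn frame [149.1 -32.   -3.4] pos [616.6  79.1 216.8] w 0.0102 F [-0.2 -0.  -0.8] t 19.23
(array([588.60395578, 231.76463367, 107.4514658 ,  -1.8373542 ]), array([ 0.3, -0.4,  0.8, -0.3,  0. ,  1. , -1.2, -0.3]))
```

```bash
python3 -m handwheel '[{"translation":[0.03,-0.0064,0],"angular":[0,0,0],"hand":1},{"translation":[0.03,-0.0064,0],"angular":[0,0,0],"hand":1},{"translation":[0.03,-0.0064,0],"angular":[0,0,0],"hand":1},{"translation":[0.03,-0.0064,0],"angular":[0,0,0],"hand":1},{"translation":[0.029,-0.006,0],"angular":[0,0,0],"hand":1},{"translation":[0,0,0.02],"angular":[0,0,0],"hand":1},{"translation":[0,0,0.02],"angular":[0,0,0],"hand":1},{"translation":[0,0,0],"angular":[0,0,0],"hand":1},{"translation":[0,0,0],"angular":[0,0,0],"hand":1},{"translation":[0,0,0],"angular":[0,0,0],"hand":1}]'
python3 go.py 590.5 229.3 175 -2.15
python3 - <<'E'
from boxfit import *
s=manip.get_state();save('wrist','w9',s=1.4);np.save('s9.npy',s);save('scene','sc9')
E
```

```text
clock: 20.07
position: [0.5926, 0.2262, 0.1773]
ee_rot: [0.001, 0.723, 0.691, 0.0]
contact_force: [-0.7, 1.2, -0.0]
width: 0.0103
gripper_force: 80.9
turn [ 0.11  0.05 -0.4 ] then shift mm [ 3.  -2.2  2.3] | pre-turn frame [ 3.  -2.3  2.3] pos [592.6 226.2 177.3] w 0.0103 F [-0.7  1.2 -0. ] t 20.07
```

View pics/w9.png

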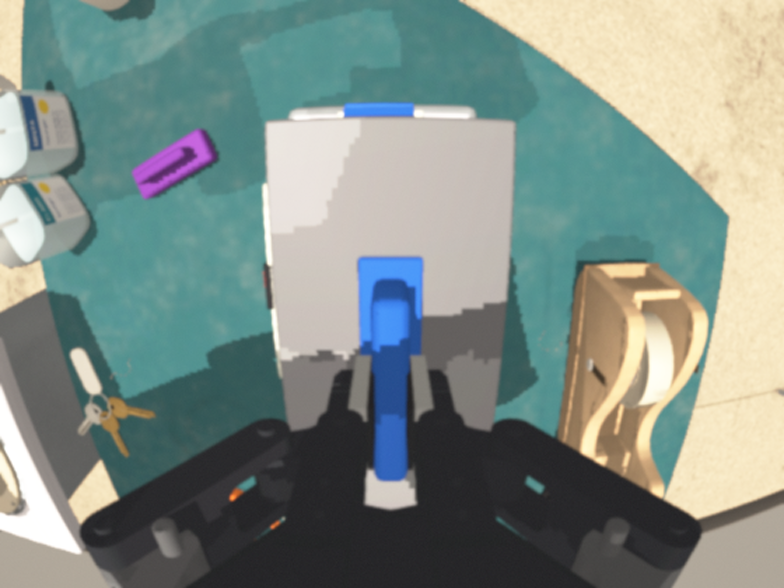

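Wrist view: the lid is held level, its far plate corners at (266,122) and (514,121). Clip_left is visible beyond it at x 345–414, y 103, and the pan rim end is at x 290–475.

```bash
python3 - <<'E'
from boxfit import *
s=np.load('s9.npy',allow_pickle=True).item(); p=s['position']
f=lambda u,z:(wpx2w(np.array(u)/1.4,z,s)[:2]*1000).round(1)
print('lid corners',f((266,121.5),p[2]-.008),f((514,120.5),p[2]-.008), p)
for z in(.12,.125,.13): print('clip',z,f((345,103),z),f((414,103),z))
for z in(.058,.063): print('pan rim end',f((290,108),z),f((475,108),z))
# refine edges: brightness profiles
a=cv2.imread('pics/raw_w9.png').astype(int)
print('row76',a[76,180:205].sum(1)//3, a[76,355:380].sum(1)//3)
hsv=cv2.cvtColor(a.astype(np.uint8),cv2.COLOR_BGR2HSV)
print('clip row 78',[int(c) for c in np.where((hsv[78,:,0]>100)&(hsv[78,:,0]<125)&(hsv[78,:,1]>120))[0]][::100**0][:1],np.where((hsv[78,230:320,0]>100)&(hsv[78,230:320,1]>150))[0][[0,-1]]+230)
print('col 271', a[66:92,271].tolist())
E
```

```text
lid corners [557.5 317.4] [639.1 314.1] [0.59262633 0.22623293 0.17731773]
clip 0.12 [579.6 326.5] [609.1 324.9]
clip 0.125 [580.  325.9] [608.8 324.4]
clip 0.13 [580.5 325.4] [608.5 323.9]
pan rim end [542.4 333. ] [647.3 327.8]
pan rim end [543.4 332.4] [646.3 327.4]
row76 [111 111 111 113 116 119 123 124 125 125 124 125 126 127 126 126 126 126
 125 126 126 125 125 125 124] [109 111 111 111 108 108 108 107 108 110 109 111 112 112 112 111 110 110
 110 109 108 108 108 109 110]
clip row 78 [18] [246 294]
col 271 [[133, 136, 89], [132, 134, 88], [132, 134, 86], [131, 133, 83], [131, 133, 82], [133, 133, 79], [149, 131, 76], [202, 135, 76], [242, 151, 80], [249, 159, 86], [246, 152, 80], [244, 142, 71], [244, 139, 65], [245, 141, 67], [245, 140, 66], [238, 134, 68], [212, 127, 92], [169, 141, 136], [166, 167, 172], [181, 187, 194], [189, 197, 203], [191, 199, 206], [191, 200, 206], [191, 200, 206], [191, 200, 206], [192, 201, 207]]
```

```bash
python3 - <<'E'
from boxfit import *
for n,z in((3,.137),(4,.13)):
    s=np.load(f's{n}.npy',allow_pickle=True).item(); a=cv2.imread(f'pics/raw_w{n}.png')
    P=[]
    for c in blobs(a,(105,120,50),(125,255,255),(150,140,460,270),80):
        b=cv2.boundingRect(c); P.append(wrect(c,z,s)); print(n,b,P[-1])
    P=np.array(P); print('mid',P[:,:2].mean(0), 'sep',np.ptp(P[:,1]))
# rim inner/outer horizontals in w6: white front rim ends
s=np.load('s6.npy',allow_pickle=True).item(); a=cv2.imread('pics/raw_w6.png')
g=cv2.cvtColor(a,cv2.COLOR_BGR2GRAY); 
for c in blobs(a,(105,120,50),(125,255,255),(100,140,460,270),40): print(6,cv2.boundingRect(c),wrect(c,.123,s))
print(s['position'],s['ee_rot'])
E
```

```text
3 (424, 199, 24, 50) [586.8 316.8  37.3  17.1  -1.9]
3 (175, 197, 23, 57) [580.2 142.8  40.4  14.6  -2.2]
mid [583.5 229.8] sep 174.0
4 (409, 184, 24, 51) [588.  317.4  37.7  16.3  -1.4]
4 (161, 182, 23, 54) [580.7 143.1  38.4  15.1  -1.6]
mid [584.35 230.25] sep 174.29999999999998
6 (120, 190, 24, 50) [580.8 144.5  36.7  16.5  -1.2]
6 (369, 186, 23, 56) [586.6 318.4  39.7  14.2  -2.4]
[0.59319014 0.24724527 0.18389664] [-8.81505555e-04  1.91362632e-02  9.99816468e-01 -2.38270605e-04]
```

```bash
python3 -m handwheel '[{"translation":[0.0011,-0.004,0.005],"angular":[0,0,-0.35],"hand":1},{"translation":[0,0,0.01],"angular":[0,0,0],"hand":1},{"translation":[0,0,0.01],"angular":[0,0,0],"hand":1},{"translation":[0,0,0],"angular":[0,0,0],"hand":1},{"translation":[0,0,0],"angular":[0,0,0],"hand":1},{"translation":[0,0,0],"angular":[0,0,0],"hand":1}]'
python3 go.py 588.7 227.5 137 -2.15
```

```text
clock: 20.67
position: [0.5878, 0.2286, 0.1511]
ee_rot: [0.0, 0.72, 0.694, -0.0]
contact_force: [0.5, -0.5, -0.6]
width: 0.0098
gripper_force: 80.9
turn [0.02 0.06 0.04] then shift mm [-1.   0.9 14.1] | pre-turn frame [-1.   0.9 14.1] pos [587.8 228.6 151.1] w 0.0098 F [ 0.5 -0.5 -0.6] t 20.67
```

```bash
python3 -m handwheel '[{"translation":[-0.001,0.0009,0.005],"angular":[0,0,0],"hand":1},{"translation":[0,0,0.005],"angular":[0,0,0],"hand":1},{"translation":[0,0,0.004],"angular":[0,0,0],"hand":1},{"translation":[0,0,0.003],"angular":[0,0,0],"hand":1},{"translation":[0,0,0.002],"angular":[0,0,0],"hand":1},{"translation":[0,0,0],"angular":[0,0,0],"hand":1},{"translation":[0,0,0],"angular":[0,0,0],"hand":1}]'
python3 go.py 588.7 227.5 131 -2.15
python3 - <<'E'
from boxfit import *
s=manip.get_state();save('wrist','w10');np.save('s10.npy',s);save('scene','sc10')
a=cv2.imread('pics/raw_w10.png');p=s['position']
for c in blobs(a,(105,150,80),(125,255,255),(150,20,420,140),30): print(cv2.boundingRect(c),wrect(c,.125,s))
b=cv2.imread('pics/raw_sc10.png')[215:325,160:290];a=a[30:330,130:430]
cv2.imwrite('pics/v10.png',np.hstack([cv2.resize(a,(340,340)),cv2.resize(b,(402,340),interpolation=cv2.INTER_CUBIC)]))
E
```

```text
clock: 21.25
position: [0.5887, 0.2276, 0.1324]
ee_rot: [0.0, 0.72, 0.694, 0.0]
contact_force: [-0.2, -0.5, 1.0]
width: 0.01
gripper_force: 81.1
turn [0.04 0.03 0.03] then shift mm [-0.1  0.   1.4] | pre-turn frame [-0.1  0.   1.4] pos [588.7 227.6 132.4] w 0.01 F [-0.2 -0.5  1. ] t 21.25
(247, 67, 63, 16) [593.6 321.6  27.9   6.9  -1.1]
```

View pics/v10.png

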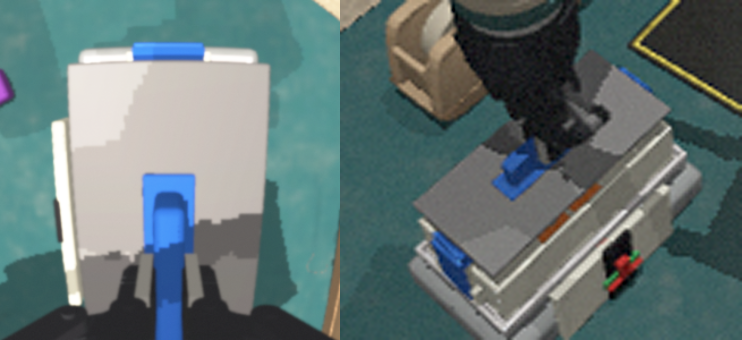

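Picture: the lid sits right above the box with the clip (168,50) centred on it, and the pointer is still in the green. Next I press down in small steps.

```bash
for i in 1 2 3 ; do python3 -m handwheel '[{"translation":[0,0,0.0015],"angular":[0,0,0],"hand":1},{"translation":[0,0,0.0015],"angular":[0,0,0],"hand":1},{"translation":[0,0,0],"angular":[0,0,0],"hand":1},{"translation":[0,0,0],"angular":[0,0,0],"hand":1}]' | egrep 'posi|contact'; done; python3 go.py 588.7 227.5 120 -2.15
```

```text
position: [0.5888, 0.2275, 0.1294]
contact_force: [0.5, 1.4, -0.1]
position: [0.5887, 0.2275, 0.1263]
contact_force: [0.8, 0.8, 0.9]
position: [0.5887, 0.2275, 0.1233]
contact_force: [0.7, 0.5, 1.7]
turn [0.04 0.05 0.03] then shift mm [ 0.  -0.   3.3] | pre-turn frame [ 0.1 -0.   3.3] pos [588.7 227.5 123.3] w 0.01 F [0.7 0.5 1.7] t 22.35
```

```bash
for i in 1 2 3 4; do python3 -m handwheel '[{"translation":[0,0,0.001],"angular":[0,0,0],"hand":1},{"translation":[0,0,0],"angular":[0,0,0],"hand":1},{"translation":[0,0,0],"angular":[0,0,0],"hand":1}]' | egrep 'posi|contact'; done; python3 go.py 588.7 227.5 120 -2.15
```

```text
position: [0.5887, 0.2274, 0.1224]
contact_force: [0.0, 1.5, 1.7]
position: [0.5887, 0.2275, 0.1214]
contact_force: [-1.0, 1.8, 0.6]
position: [0.5887, 0.2274, 0.1204]
contact_force: [-0.1, 1.7, 2.1]
position: [0.5887, 0.2274, 0.1195]
contact_force: [0.3, -0.1, 2.6]
turn [0.05 0.05 0.03] then shift mm [ 0.1 -0.  -0.5] | pre-turn frame [ 0.1 -0.  -0.5] pos [588.7 227.4 119.5] w 0.0098 F [ 0.3 -0.1  2.6] t 23.35
```

```bash
for i in 1 2 3 4 5; do python3 -m handwheel '[{"translation":[0,0,0.001],"angular":[0,0,0],"hand":1},{"translation":[0,0,0],"angular":[0,0,0],"hand":1},{"translation":[0,0,0],"angular":[0,0,0],"hand":1}]' | egrep 'posi|contact'; done; python3 go.py 588.7 227.5 103 -2.15
```

```text
position: [0.5888, 0.2275, 0.1185]
contact_force: [0.1, 0.9, 4.1]
position: [0.5889, 0.2275, 0.1176]
contact_force: [0.3, -0.1, 3.7]
position: [0.5889, 0.2275, 0.1166]
contact_force: [0.1, 0.5, 4.1]
position: [0.589, 0.2276, 0.1158]
contact_force: [0.1, -0.4, 6.1]
position: [0.5891, 0.2276, 0.115]
contact_force: [-0.6, -0.2, 6.5]
turn [0.11 0.03 0.04] then shift mm [-0.1 -0.4 12. ] | pre-turn frame [-0.1 -0.4 12. ] pos [589.1 227.6 115. ] w 0.0098 F [-0.6 -0.2  6.5] t 24.6
```

Force is rising over the clip noses as expected; continuing.

```bash
for i in 1 2 3 4 5; do python3 -m handwheel '[{"translation":[0,0,0.001],"angular":[0,0,0],"hand":1},{"translation":[0,0,0],"angular":[0,0,0],"hand":1},{"translation":[0,0,0],"angular":[0,0,0],"hand":1}]' | egrep 'posi|contact'; done; python3 go.py 588.7 227.5 103 -2.15
```

```text
position: [0.5892, 0.2277, 0.1142]
contact_force: [-0.6, -0.4, 7.0]
position: [0.5893, 0.2277, 0.1135]
contact_force: [-0.6, 0.2, 8.1]
position: [0.5894, 0.2278, 0.1128]
contact_force: [-0.5, 0.4, 8.4]
position: [0.5895, 0.2272, 0.1113]
contact_force: [0.5, -0.2, 7.5]
position: [0.5892, 0.2276, 0.1093]
contact_force: [1.8, -0.4, 2.6]
turn [0.11 0.03 0.03] then shift mm [-0.1 -0.5  6.3] | pre-turn frame [-0.1 -0.5  6.3] pos [589.2 227.6 109.3] w 0.0099 F [ 1.8 -0.4  2.6] t 25.85
```

```bash
for i in 1 2 3 4; do python3 -m handwheel '[{"translation":[0,0,0.001],"angular":[0,0,0],"hand":1},{"translation":[0,0,0],"angular":[0,0,0],"hand":1},{"translation":[0,0,0],"angular":[0,0,0],"hand":1}]' | egrep 'posi|contact'; done; python3 go.py 588.7 227.5 103 -2.15
```

```text
position: [0.5892, 0.2275, 0.1081]
contact_force: [2.5, 0.0, 2.8]
position: [0.5889, 0.2275, 0.1073]
contact_force: [2.9, 0.7, 1.7]
position: [0.5884, 0.2275, 0.1063]
contact_force: [1.9, 0.2, 1.6]
position: [0.5882, 0.2274, 0.1052]
contact_force: [0.2, 1.2, 2.6]
turn [-0.02  0.05  0.03] then shift mm [0.1 0.5 2.2] | pre-turn frame [0.1 0.5 2.2] pos [588.2 227.4 105.2] w 0.0103 F [0.2 1.2 2.6] t 26.85
```

```bash
for i in 1 2 3 4; do python3 -m handwheel '[{"translation":[0,0,0.001],"angular":[0,0,0],"hand":1},{"translation":[0,0,0],"angular":[0,0,0],"hand":1},{"translation":[0,0,0],"angular":[0,0,0],"hand":1}]' | egrep 'posi|contact'; done; python3 go.py 588.7 227.5 103 -2.15
```

```text
position: [0.5879, 0.2272, 0.1039]
contact_force: [-0.0, -0.7, 2.2]
position: [0.5879, 0.2272, 0.1031]
contact_force: [-0.9, -0.9, 2.3]
position: [0.588, 0.2272, 0.1029]
contact_force: [-2.1, -0.7, 5.5]
position: [0.588, 0.2272, 0.1028]
contact_force: [-3.6, -0.6, 11.1]
turn [0.   0.07 0.04] then shift mm [ 0.3  0.7 -0.2] | pre-turn frame [ 0.3  0.7 -0.2] pos [588.  227.2 102.8] w 0.0098 F [-3.6 -0.6 11.1] t 27.85
```

The stop came at TCP 102.8 mm, just where a snapped lid belongs (103). I'll relieve, let go and back off.

```bash
python3 -m handwheel '[{"translation":[0,0,-0.0015],"angular":[0,0,0],"hand":1},{"translation":[0,0,-0.0015],"angular":[0,0,0],"hand":1},{"translation":[0,0,0],"angular":[0,0,0],"hand":1},{"translation":[0,0,0],"angular":[0,0,0],"hand":0.6},{"translation":[0,0,0],"angular":[0,0,0],"hand":0.6},{"translation":[0,0,0],"angular":[0,0,0],"hand":0.6},{"translation":[0,0,0],"angular":[0,0,0],"hand":0.6},{"translation":[0,0,-0.02],"angular":[0,0,0],"hand":0.6},{"translation":[0,0,-0.03],"angular":[0,0,0],"hand":0.6},{"translation":[0,0,-0.03],"angular":[0,0,0],"hand":0.6}]'
python3 -m handwheel '[{"translation":[0,0,0],"angular":[0,0,0],"hand":0.6},{"translation":[0,0,0],"angular":[0,0,0],"hand":0.6},{"translation":[0,0,0],"angular":[0,0,0],"hand":0.6},{"translation":[0,0,0],"angular":[0,0,0],"hand":0.6},{"translation":[0,0,0],"angular":[0,0,0],"hand":0.6}]'
python3 - <<'E'
from boxfit import *
s=manip.get_state();save('wrist','w11');np.save('s11.npy',s);save('scene','sc11');save('top','top11');print(s['position'])
a=cv2.imread('pics/raw_w11.png')
for c in blobs(a,(105,150,60),(125,255,255),None,60): print('w blue',cv2.boundingRect(c),wrect(c,.09,s),wrect(c,.122,s))
b=cv2.imread('pics/raw_sc11.png')
for c in blobs(b,(105,130,50),(125,255,255),(150,200,330,340),10): print('sc blue',cv2.boundingRect(c))
print('bars');[print(r) for r in oranges(cv2.imread('pics/raw_top11.png'))]
E
python3 go.py 440 -10 150 66
```

```text
clock: 28.68
position: [0.5878, 0.2274, 0.1839]
ee_rot: [-0.0, 0.72, 0.694, -0.001]
contact_force: [0.6, 0.3, 1.0]
width: 0.0341
gripper_force: 0.0
clock: 29.1
position: [0.5877, 0.2273, 0.1827]
ee_rot: [-0.0, 0.72, 0.694, -0.001]
contact_force: [-0.2, 0.3, -0.4]
width: 0.0344
gripper_force: 0.0
[0.58770647 0.22727306 0.18268963]
w blue (261, 314, 38, 20) [586.1 121.2  33.6  22.3  -2.1] [587.  146.5  29.   19.2  -2.1]
w blue (265, 160, 31, 115) [590.1 220.4  93.8  22.5  87.8] [590.4 232.1  81.   19.4  87.8]
w blue (258, 76, 45, 20) [593.6 321.4  31.1  13.8  -2.1] [593.5 319.3  26.9  11.9  -2.1]
sc blue (190, 290, 13, 21)
sc blue (211, 253, 32, 31)
sc blue (249, 237, 12, 12)
bars
(array([431.6, -81.3,  66. ,  27. ,  22.1]), array([313., 277.]))
(array([ 440. , -163.3,   66.2,   27.2,   16.9]), array([342., 274.]))
(array([445.1,  -8.4,  65.8,  27. , -24.1]), array([287., 273.]))
turn [-1.000e-01  3.000e-02 -6.812e+01] then shift mm [  38.8 -277.2   33.3] | pre-turn frame [-242.7 -139.3   33.8] pos [588.2 227.4 183.3] w 0.0338 F [ 1.3 -1.4 -0. ] t 29.25
```

Both clips now show their full noses above the lid in the wrist picture (20 px deep each; only the outer edge showed before). Leftover bars stand undisturbed, so I'll take them to the tray, starting with the one at (445,-8).

```bash
python3 -m handwheel '[{"translation":[-0.0303,-0.0174,0],"angular":[0,0,0],"hand":0.65},{"translation":[-0.0303,-0.0174,0],"angular":[0,0,0],"hand":0.65},{"translation":[-0.0303,-0.0174,0],"angular":[0,0,0],"hand":0.65},{"translation":[-0.0303,-0.0174,0],"angular":[0,0,0],"hand":0.65},{"translation":[-0.0303,-0.0174,0],"angular":[0,0,0],"hand":0.65},{"translation":[-0.0303,-0.0174,0],"angular":[0,0,0],"hand":0.65},{"translation":[-0.0303,-0.0174,0],"angular":[0,0,0],"hand":0.65},{"translation":[-0.0303,-0.0174,0],"angular":[0,0,0],"hand":0.65},{"translation":[0,0,0.03],"angular":[0,0,0],"hand":0.65}]'
python3 -m handwheel '[{"translation":[0,0,0],"angular":[0,0,-6.8],"hand":0.65},{"translation":[0,0,0],"angular":[0,0,-6.8],"hand":0.65},{"translation":[0,0,0],"angular":[0,0,-6.8],"hand":0.65},{"translation":[0,0,0],"angular":[0,0,-6.8],"hand":0.65},{"translation":[0,0,0],"angular":[0,0,-6.8],"hand":0.65},{"translation":[0,0,0],"angular":[0,0,-6.8],"hand":0.65},{"translation":[0,0,0],"angular":[0,0,-6.8],"hand":0.65},{"translation":[0,0,0],"angular":[0,0,-6.8],"hand":0.65},{"translation":[0,0,0],"angular":[0,0,-6.8],"hand":0.65},{"translation":[0,0,0],"angular":[0,0,-6.8],"hand":0.65}]'
python3 -m handwheel '[{"translation":[0,0,0],"angular":[0,0,0],"hand":0.65},{"translation":[0,0,0],"angular":[0,0,0],"hand":0.65},{"translation":[0,0,0],"angular":[0,0,0],"hand":0.65}]' >/dev/null
cat > bars.py <<'E'
from boxfit import *
s=manip.get_state();manip_im=manip.get_image('wrist')[:,:,::-1].copy()
[print('wrist',r) for r in wor(manip_im,s)]
E
python3 bars.py; python3 go.py 445 -8 19.5 65.9
```

```text
clock: 30.0
position: [0.4412, -0.0142, 0.1583]
ee_rot: [0.005, 0.721, 0.693, 0.001]
contact_force: [0.9, -0.1, -0.8]
width: 0.0298
gripper_force: 0.0
clock: 30.83
position: [0.4404, -0.0096, 0.1543]
ee_rot: [0.0, 0.206, 0.979, -0.0]
contact_force: [-0.4, -0.9, -0.3]
width: 0.03
gripper_force: 0.0
wrist [ 439.6 -160.7   65.8   31.6   17.7]
wrist [431.1 -80.1  66.2  29.2  21.4]
wrist [444.9  -8.4  67.4  26.2 -23.7]
turn [-0.03  0.05 -0.13] then shift mm [ -3.4   3.3 134.9] | pre-turn frame [ -3.3   3.4 134.9] pos [440.5  -9.6 154.4] w 0.0297 F [-0.8 -0.5 -0. ] t 31.13
```

```bash
python3 -m handwheel '[{"translation":[-0.0033,0.003,0.035],"angular":[0,0,0],"hand":0.65},{"translation":[0,0,0.035],"angular":[0,0,0],"hand":0.65},{"translation":[0,0,0.035],"angular":[0,0,0],"hand":0.65},{"translation":[0,0,0.02],"angular":[0,0,0],"hand":0.65},{"translation":[0,0,0.009],"angular":[0,0,0],"hand":0.65},{"translation":[0,0,0],"angular":[0,0,0],"hand":0.65},{"translation":[0,0,0],"angular":[0,0,0],"hand":1},{"translation":[0,0,0],"angular":[0,0,0],"hand":1},{"translation":[0,0,0],"angular":[0,0,0],"hand":1},{"translation":[0,0,0],"angular":[0,0,0],"hand":1}]' 60
python3 -m handwheel '[{"translation":[0,0,-0.02],"angular":[0,0,0],"hand":1},{"translation":[0,0,-0.035],"angular":[0,0,-5.8],"hand":1},{"translation":[0,0,-0.04],"angular":[0,0,-5.8],"hand":1},{"translation":[0,0,-0.025],"angular":[0,0,-5.8],"hand":1},{"translation":[0,0,0],"angular":[0,0,-5.6],"hand":1},{"translation":[0,0,0],"angular":[0,0,0],"hand":1},{"translation":[0,0,0],"angular":[0,0,0],"hand":1}]'
python3 go.py 432 -393 130 88.8
```

```text
clock: 31.97
position: [0.4456, -0.0084, 0.0214]
ee_rot: [0.001, 0.209, 0.978, -0.0]
contact_force: [-0.3, 0.2, -0.7]
width: 0.0065
gripper_force: 61.0
clock: 32.55
position: [0.4444, -0.0081, 0.1409]
ee_rot: [0.001, 0.011, 1.0, -0.0]
contact_force: [0.2, 0.1, -2.0]
width: 0.0056
gripper_force: 61.1
turn [-0.05  0.07 -0.06] then shift mm [   4.3 -385.1   10.9] | pre-turn frame [   4.  -385.1   11.2] pos [444.4  -8.1 140.9] w 0.0056 F [ 0.2  0.1 -2. ] t 32.55
```

```bash
python3 -m handwheel '[{"translation":[0.0005,-0.0385,0],"angular":[0,0,0],"hand":1},{"translation":[0.0005,-0.0385,0],"angular":[0,0,0],"hand":1},{"translation":[0.0005,-0.0385,0],"angular":[0,0,0],"hand":1},{"translation":[0.0005,-0.0385,0],"angular":[0,0,0],"hand":1},{"translation":[0.0005,-0.0385,0],"angular":[0,0,0],"hand":1},{"translation":[0.0005,-0.0385,0],"angular":[0,0,0],"hand":1},{"translation":[0.0005,-0.0385,0],"angular":[0,0,0],"hand":1},{"translation":[0.0005,-0.0385,0],"angular":[0,0,0],"hand":1},{"translation":[0.0005,-0.0385,0],"angular":[0,0,0],"hand":1},{"translation":[0.0005,-0.0385,0],"angular":[0,0,0],"hand":1}]'
python3 -m handwheel '[{"translation":[0,0,0.03],"angular":[0,0,0],"hand":1},{"translation":[0,0,0.03],"angular":[0,0,0],"hand":1},{"translation":[0,0,0],"angular":[0,0,0],"hand":1},{"translation":[0,0,0],"angular":[0,0,0],"hand":1},{"translation":[0,0,0],"angular":[0,0,0],"hand":1}]'
python3 go.py 432 -393 28 88.8
```

```text
clock: 33.38
position: [0.4311, -0.3941, 0.1391]
ee_rot: [-0.001, 0.011, 1.0, 0.001]
contact_force: [1.6, 0.3, -2.4]
width: 0.0062
gripper_force: 61.1
clock: 33.8
position: [0.4326, -0.3929, 0.081]
ee_rot: [0.0, 0.01, 1.0, -0.0]
contact_force: [0.9, -0.1, -0.8]
width: 0.0064
gripper_force: 61.1
turn [-0.03  0.03  0.06] then shift mm [ 0.6 -0.1 53. ] | pre-turn frame [ 0.6 -0.1 53. ] pos [ 432.6 -392.9   81. ] w 0.0064 F [ 0.9 -0.1 -0.8] t 33.8
```

```bash
python3 -m handwheel '[{"translation":[0,0,0.025],"angular":[0,0,0],"hand":1},{"translation":[0,0,0.02],"angular":[0,0,0],"hand":1},{"translation":[0,0,0.009],"angular":[0,0,0],"hand":1},{"translation":[0,0,0],"angular":[0,0,0],"hand":1},{"translation":[0,0,0],"angular":[0,0,0],"hand":0.65},{"translation":[0,0,0],"angular":[0,0,0],"hand":0.65},{"translation":[0,0,0],"angular":[0,0,0],"hand":0.65},{"translation":[0,0,-0.03],"angular":[0,0,0],"hand":0.65},{"translation":[0,0,-0.04],"angular":[0,0,0],"hand":0.65},{"translation":[0,0,-0.04],"angular":[0,0,0],"hand":0.65}]'
python3 go.py 440 -162 140 107
```

```text
clock: 34.63
position: [0.432, -0.3927, 0.1384]
ee_rot: [0.0, 0.01, 1.0, -0.0]
contact_force: [0.5, -0.8, -0.1]
width: 0.0299
gripper_force: 0.0
turn [-1.000e-02  0.000e+00 -1.812e+01] then shift mm [-75.1 218.3  -1.6] | pre-turn frame [ -3.4 230.8  -1.6] pos [ 432.  -392.7  138.4] w 0.0299 F [ 0.5 -0.8 -0.1] t 34.63
```

```bash
python3 -m handwheel '[{"translation":[-0.0006,0.0385,0],"angular":[0,0,0],"hand":0.65},{"translation":[-0.0006,0.0385,0],"angular":[0,0,0],"hand":0.65},{"translation":[-0.0006,0.0385,0],"angular":[0,0,0],"hand":0.65},{"translation":[-0.0006,0.0385,0],"angular":[0,0,0],"hand":0.65},{"translation":[-0.0006,0.0385,0],"angular":[0,0,-6],"hand":0.65},{"translation":[0,0.0385,0],"angular":[0,0,-6],"hand":0.65},{"translation":[0,0,0],"angular":[0,0,-6],"hand":0.65},{"translation":[0,0,0],"angular":[0,0,0],"hand":0.65},{"translation":[0,0,0],"angular":[0,0,0],"hand":0.65},{"translation":[0,0,0],"angular":[0,0,0],"hand":0.65}]'
python3 bars.py;python3 go.py 440 -162 19.5 107
```

```text
clock: 35.47
position: [0.4366, -0.1634, 0.1375]
ee_rot: [0.001, -0.145, 0.989, -0.001]
contact_force: [-0.3, -0.3, -0.1]
width: 0.03
gripper_force: 0.0
wrist [ 525.3 -123.4   57.5   32.5   23.2]
wrist [431.1 -83.3  67.4  27.3  20.9]
wrist [ 440.  -164.5   65.7   26.1   17.4]
wrist [ 430.3 -381.    68.4   25.6   14.7]
turn [-0.14  0.08 -0.28] then shift mm [ -3.8   0.5 117.7] | pre-turn frame [ -3.6   0.8 117.7] pos [ 436.5 -163.6  137.2] w 0.0302 F [-0.5 -0.2  0.8] t 35.52
```

```bash
python3 -m handwheel '[{"translation":[-0.0033,-0.001,0.035],"angular":[0,0,-0.3],"hand":0.65},{"translation":[0,0,0.035],"angular":[0,0,0],"hand":0.65},{"translation":[0,0,0.03],"angular":[0,0,0],"hand":0.65},{"translation":[0,0,0.011],"angular":[0,0,0],"hand":0.65},{"translation":[0,0,0.006],"angular":[0,0,0],"hand":0.65},{"translation":[0,0,0],"angular":[0,0,0],"hand":0.65},{"translation":[0,0,0],"angular":[0,0,0],"hand":1},{"translation":[0,0,0],"angular":[0,0,0],"hand":1},{"translation":[0,0,0],"angular":[0,0,0],"hand":1},{"translation":[0,0,0],"angular":[0,0,0],"hand":1}]' 60
python3 -m handwheel '[{"translation":[0,0,-0.02],"angular":[0,0,0],"hand":1},{"translation":[0,0,-0.035],"angular":[0,0,6],"hand":1},{"translation":[0,0,-0.04],"angular":[0,0,6],"hand":1},{"translation":[0,0,-0.025],"angular":[0,0,6],"hand":1},{"translation":[0,0,0],"angular":[0,0,0],"hand":1},{"translation":[0,0,0],"angular":[0,0,0],"hand":1}]'
python3 go.py 433 -342 130 88.8
python3 -c "
from meas import *
save('top','t12');[print(r) for r in oranges(cv2.imread('pics/raw_t12.png'))]"
```

```text
clock: 36.35
position: [0.4403, -0.1631, 0.0207]
ee_rot: [0.001, -0.149, 0.989, -0.001]
contact_force: [-0.1, -1.2, 1.8]
width: 0.0058
gripper_force: 61.2
clock: 36.85
position: [0.4401, -0.1626, 0.1413]
ee_rot: [0.002, 0.006, 1.0, -0.001]
contact_force: [-0.5, 0.6, -2.6]
width: 0.0063
gripper_force: 60.9
turn [-0.17  0.26  0.47] then shift mm [   3.3 -179.5   11.3] | pre-turn frame [   4.9 -179.4   11.8] pos [ 440.1 -162.6  141.3] w 0.0063 F [-0.5  0.6 -2.6] t 36.85
(array([ 431.5, -393.9,   66.7,   27.7,   -1.6]), array([426., 282.]))
(array([431.6, -81.3,  66. ,  27. ,  22.1]), array([313., 277.]))
```

The first bar lies flat in the tray at (431.5,-394). The second goes to the tray's middle.

```bash
python3 -m handwheel '[{"translation":[0.0008,-0.036,0],"angular":[0,0,0.4],"hand":1},{"translation":[0.0008,-0.036,0],"angular":[0,0,0],"hand":1},{"translation":[0.0008,-0.036,0],"angular":[0,0,0],"hand":1},{"translation":[0.0008,-0.036,0],"angular":[0,0,0],"hand":1},{"translation":[0.0008,-0.036,0],"angular":[0,0,0],"hand":1},{"translation":[0,0,0.03],"angular":[0,0,0],"hand":1},{"translation":[0,0,0.03],"angular":[0,0,0],"hand":1},{"translation":[0,0,0],"angular":[0,0,0],"hand":1},{"translation":[0,0,0],"angular":[0,0,0],"hand":1},{"translation":[0,0,0],"angular":[0,0,0],"hand":1}]'
python3 go.py 433 -342 27 88.8
```

```text
clock: 37.73
position: [0.4317, -0.3418, 0.0795]
ee_rot: [-0.0, 0.01, 1.0, 0.0]
contact_force: [0.9, -1.3, -1.3]
width: 0.0061
gripper_force: 60.9
turn [ 0.01 -0.01  0.04] then shift mm [-1.3 -0.2 52.5] | pre-turn frame [-1.3 -0.2 52.5] pos [ 431.7 -341.8   79.5] w 0.0061 F [ 0.9 -1.3 -1.3] t 37.73
```

```bash
python3 -m handwheel '[{"translation":[-0.001,0,0.025],"angular":[0,0,0],"hand":1},{"translation":[0,0,0.02],"angular":[0,0,0],"hand":1},{"translation":[0,0,0.008],"angular":[0,0,0],"hand":1},{"translation":[0,0,0],"angular":[0,0,0],"hand":1},{"translation":[0,0,0],"angular":[0,0,0],"hand":0.65},{"translation":[0,0,0],"angular":[0,0,0],"hand":0.65},{"translation":[0,0,0],"angular":[0,0,0],"hand":0.65},{"translation":[0,0,-0.03],"angular":[0,0,0],"hand":0.65},{"translation":[0,0,-0.04],"angular":[0,0,0],"hand":0.65},{"translation":[0,0,-0.04],"angular":[0,0,0],"hand":0.65}]'
python3 -m handwheel '[{"translation":[0,0.037,0],"angular":[0,0,0],"hand":0.65},{"translation":[0,0.037,0],"angular":[0,0,0],"hand":0.65},{"translation":[0,0.037,0],"angular":[0,0,0],"hand":0.65},{"translation":[0,0.037,0],"angular":[0,0,0],"hand":0.65},{"translation":[0,0.037,0],"angular":[0,0,-6],"hand":0.65},{"translation":[0,0.037,0],"angular":[0,0,-6],"hand":0.65},{"translation":[0,0.037,0],"angular":[0,0,-6],"hand":0.65},{"translation":[0,0,0],"angular":[0,0,-5],"hand":0.65},{"translation":[0,0,0],"angular":[0,0,0],"hand":0.65},{"translation":[0,0,0],"angular":[0,0,0],"hand":0.65}]'
python3 bars.py;python3 go.py 432 -81 19.5 111.5
```

```text
clock: 38.57
position: [0.4324, -0.3418, 0.1384]
ee_rot: [0.0, 0.011, 1.0, -0.0]
contact_force: [2.0, -0.8, -0.1]
width: 0.0301
gripper_force: 0.0
clock: 39.4
position: [0.4275, -0.0842, 0.1377]
ee_rot: [0.002, -0.188, 0.982, -0.001]
contact_force: [0.8, 0.4, 0.1]
width: 0.0299
gripper_force: 0.0
wrist [ 527.8 -133.2   53.9   33.4   14. ]
wrist [430.9 -82.1  66.   26.2  21. ]
wrist [ 430.2 -329.8   68.    27.1   15.2]
wrist [ 430.1 -380.7   67.1   28.    14.2]
turn [-0.18  0.12  0.16] then shift mm [ -5.5   1.8 118. ] | pre-turn frame [ -5.3   2.2 118. ] pos [427.6 -84.7 137.5] w 0.0299 F [0.1 0.4 0.9] t 39.45
```

```bash
python3 -m handwheel '[{"translation":[-0.0045,0.0012,0.035],"angular":[0,0,0.2],"hand":0.65},{"translation":[0,0,0.035],"angular":[0,0,0],"hand":0.65},{"translation":[0,0,0.03],"angular":[0,0,0],"hand":0.65},{"translation":[0,0,0.011],"angular":[0,0,0],"hand":0.65},{"translation":[0,0,0.006],"angular":[0,0,0],"hand":0.65},{"translation":[0,0,0],"angular":[0,0,0],"hand":0.65},{"translation":[0,0,0],"angular":[0,0,0],"hand":1},{"translation":[0,0,0],"angular":[0,0,0],"hand":1},{"translation":[0,0,0],"angular":[0,0,0],"hand":1},{"translation":[0,0,0],"angular":[0,0,0],"hand":1}]' 60
python3 -m handwheel '[{"translation":[0,0,-0.02],"angular":[0,0,0],"hand":1},{"translation":[0,0,-0.035],"angular":[0,0,6],"hand":1},{"translation":[0,0,-0.04],"angular":[0,0,6],"hand":1},{"translation":[0,0,-0.025],"angular":[0,0,6],"hand":1},{"translation":[0,0,0],"angular":[0,0,5],"hand":1},{"translation":[0,-0.035,0],"angular":[0,0,0],"hand":1},{"translation":[0,-0.035,0],"angular":[0,0,0],"hand":1},{"translation":[0,-0.035,0],"angular":[0,0,0],"hand":1},{"translation":[0,0,0],"angular":[0,0,0],"hand":1},{"translation":[0,0,0],"angular":[0,0,0],"hand":1}]'
python3 go.py 433 -292 80 88.8
```

```text
clock: 40.28
position: [0.4316, -0.0819, 0.0206]
ee_rot: [0.002, -0.187, 0.982, -0.001]
contact_force: [0.4, -1.5, 2.1]
width: 0.0063
gripper_force: 60.8
clock: 41.12
position: [0.4277, -0.1877, 0.1399]
ee_rot: [0.001, 0.014, 1.0, -0.001]
contact_force: [0.3, 0.3, -1.5]
width: 0.0062
gripper_force: 60.3
turn [-0.07  0.07 -0.4 ] then shift mm [  -7.5 -104.2   59.9] | pre-turn frame [  -8.2 -104.1   60.1] pos [ 427.7 -187.7  139.9] w 0.0062 F [ 0.3  0.3 -1.5] t 41.12
```

```bash
python3 -m handwheel '[{"translation":[-0.0026,-0.0347,0],"angular":[0,0,-0.4],"hand":1},{"translation":[-0.0026,-0.0347,0],"angular":[0,0,0],"hand":1},{"translation":[-0.0026,-0.0347,0],"angular":[0,0,0],"hand":1},{"translation":[0,0,0.03],"angular":[0,0,0],"hand":1},{"translation":[0,0,0.03],"angular":[0,0,0],"hand":1},{"translation":[0,0,0],"angular":[0,0,0],"hand":1},{"translation":[0,0,0],"angular":[0,0,0],"hand":1},{"translation":[0,0,0],"angular":[0,0,0],"hand":1}]'
python3 go.py 433 -292 27 88.8
```

```text
clock: 41.78
position: [0.4341, -0.2899, 0.0808]
ee_rot: [0.001, 0.008, 1.0, -0.001]
contact_force: [0.6, 0.3, -1.8]
width: 0.0059
gripper_force: 60.3
turn [-0.07  0.09  0.25] then shift mm [ 1.1 -2.1 53.8] | pre-turn frame [ 1.2 -2.  53.8] pos [ 434.1 -289.9   80.8] w 0.0059 F [ 0.6  0.3 -1.8] t 41.78
```

```bash
python3 -m handwheel '[{"translation":[0.001,-0.002,0.025],"angular":[0,0,0],"hand":1},{"translation":[0,0,0.02],"angular":[0,0,0],"hand":1},{"translation":[0,0,0.009],"angular":[0,0,0],"hand":1},{"translation":[0,0,0],"angular":[0,0,0],"hand":1},{"translation":[0,0,0],"angular":[0,0,0],"hand":0.65},{"translation":[0,0,0],"angular":[0,0,0],"hand":0.65},{"translation":[0,0,0],"angular":[0,0,0],"hand":0.65},{"translation":[0,0,-0.035],"angular":[0,0,0],"hand":0.65},{"translation":[0,0,-0.04],"angular":[0,0,0],"hand":0.65},{"translation":[0,0,-0.04],"angular":[0,0,0],"hand":0.65}]'
python3 -m handwheel '[{"translation":[0,0,-0.04],"angular":[0,0,0],"hand":0.65},{"translation":[0,0,-0.02],"angular":[0,0,0],"hand":0.65},{"translation":[0,0.035,0],"angular":[0,0,0],"hand":0.65},{"translation":[0,0.035,0],"angular":[0,0,0],"hand":0.65},{"translation":[0,0.035,0],"angular":[0,0,0],"hand":0.65},{"translation":[0,0.035,0],"angular":[0,0,0],"hand":0.65},{"translation":[0,0.035,0],"angular":[0,0,0],"hand":0.65},{"translation":[0,0,0],"angular":[0,0,0],"hand":0.65},{"translation":[0,0,0],"angular":[0,0,0],"hand":0.65}]'
python3 go.py 588 227 190 -2.15
python3 -c "
from meas import *
save('top','t13');im=cv2.imread('pics/raw_t13.png');[print(r) for r in oranges(im)]
for c in blobs(im,(105,120,60),(125,255,255),(140,190,250,250),10): print(cv2.boundingRect(c),rect(c,.125)[0])"
```

```text
clock: 42.62
position: [0.4321, -0.2921, 0.1426]
ee_rot: [0.0, 0.009, 1.0, -0.0]
contact_force: [1.3, -1.0, 0.5]
width: 0.0297
gripper_force: 0.0
clock: 43.37
position: [0.4356, -0.1159, 0.2018]
ee_rot: [0.001, 0.007, 1.0, -0.001]
contact_force: [0.5, -0.8, 0.9]
width: 0.0301
gripper_force: 0.0
turn [-2.100e-01  4.000e-02 -8.866e+01] then shift mm [-348.4 -139.5   11.8] | pre-turn frame [-147.6  345.1   11.5] pos [ 435.6 -115.9  201.8] w 0.0301 F [ 0.5 -0.8  0.9] t 43.37
(array([ 431.5, -393.9,   66.7,   27.7,   -1.6]), array([426., 282.]))
(array([ 432.2, -341.2,   64.2,   27.9,   -1.3]), array([405., 276.]))
(229, 212, 7, 12) [583.2 134.9  28.4  15.1  -6.7]
(182, 211, 32, 9) [587.5 224.7  80.6  20.2  88.1]
(159, 208, 7, 12) [591.4 316.1  29.   14.8  -5.5]
```

```bash
python3 -m handwheel '[{"translation":[-0.0148,0.0345,0],"angular":[0,0,0],"hand":0.6},{"translation":[-0.0148,0.0345,0],"angular":[0,0,0],"hand":0.6},{"translation":[-0.0148,0.0345,0],"angular":[0,0,0],"hand":0.6},{"translation":[-0.0148,0.0345,0],"angular":[0,0,0],"hand":0.6},{"translation":[-0.0148,0.0345,0],"angular":[0,0,0],"hand":0.6},{"translation":[-0.0148,0.0345,0],"angular":[0,0,0],"hand":0.6},{"translation":[-0.0148,0.0345,0],"angular":[0,0,0],"hand":0.6},{"translation":[-0.0148,0.0345,0],"angular":[0,0,0],"hand":0.6},{"translation":[-0.0148,0.0345,0],"angular":[0,0,0],"hand":0.6},{"translation":[-0.0148,0.0345,0],"angular":[0,0,0],"hand":0.6}]'
python3 -m handwheel '[{"translation":[0,0,0],"angular":[0,0,7.02],"hand":0.6},{"translation":[0,0,0],"angular":[0,0,7.02],"hand":0.6},{"translation":[0,0,0],"angular":[0,0,7.02],"hand":0.6},{"translation":[0,0,0],"angular":[0,0,7.02],"hand":0.6},{"translation":[0,0,0],"angular":[0,0,7.02],"hand":0.6},{"translation":[0,0,0],"angular":[0,0,7.02],"hand":0.6},{"translation":[0,0,0],"angular":[0,0,7.02],"hand":0.6},{"translation":[0,0,0],"angular":[0,0,7.02],"hand":0.6},{"translation":[0,0,0],"angular":[0,0,7.02],"hand":0.6},{"translation":[0,0,0],"angular":[0,0,7.02],"hand":0.6}]'
python3 -m handwheel '[{"translation":[0,0,0],"angular":[0,0,7.02],"hand":0.6},{"translation":[0,0,0],"angular":[0,0,7.02],"hand":0.6},{"translation":[0,0,0],"angular":[0,0,7.02],"hand":0.6},{"translation":[0,0,0],"angular":[0,0,0],"hand":0.6},{"translation":[0,0,0],"angular":[0,0,0],"hand":0.6},{"translation":[0,0,0],"angular":[0,0,0],"hand":0.6}]'
python3 go.py 588 227 115 -2.15
python3 - <<'E'
from boxfit import *
im=manip.get_image('top')[:,:,::-1].copy();[print(r) for r in oranges(im)]
s=manip.get_state();save('wrist','w14');a=cv2.imread('pics/raw_w14.png')
for c in blobs(a,(105,150,60),(125,255,255),None,60): print('w blue',cv2.boundingRect(c),wrect(c,.122,s))
E
```

```text
clock: 44.25
position: [0.5915, 0.2251, 0.2006]
ee_rot: [0.001, 0.01, 1.0, -0.001]
contact_force: [0.5, -0.1, 0.6]
width: 0.034
gripper_force: 0.0
clock: 45.08
position: [0.5911, 0.2232, 0.2005]
ee_rot: [0.001, 0.586, 0.811, -0.0]
contact_force: [0.2, 0.2, 0.2]
width: 0.0344
gripper_force: 0.0
clock: 45.58
position: [0.5903, 0.2241, 0.2004]
ee_rot: [0.001, 0.721, 0.693, 0.0]
contact_force: [0.3, 0.4, -0.9]
width: 0.034
gripper_force: 0.0
turn [ 0.06  0.05 -0.05] then shift mm [ 2.9 -2.4 85.4] | pre-turn frame [ 2.9 -2.5 85.4] pos [590.3 224.1 200.4] w 0.034 F [ 0.3  0.4 -0.9] t 45.58
(array([ 431.5, -393.9,   66.7,   27.7,   -1.6]), array([426., 282.]))
(array([ 432.2, -341.2,   64.2,   27.9,   -1.3]), array([405., 276.]))
(array([ 433. , -291.2,   66.8,   27.9,   -1. ]), array([388., 277.]))
w blue (259, 299, 36, 17) [587.  147.2  29.   16.3  -2.1]
w blue (263, 152, 28, 108) [590.5 232.1  80.5  19.3  87.4]
w blue (255, 74, 42, 19) [593.5 319.3  27.2  12.3  -2.2]
```

All three leftovers lie in the tray. Now I'll grip the lid ridge.

```bash
python3 -m handwheel '[{"translation":[0.0029,-0.0024,0.03],"angular":[0,0,0],"hand":0.6},{"translation":[0,0,0.03],"angular":[0,0,0],"hand":0.6},{"translation":[0,0,0.02],"angular":[0,0,0],"hand":0.6},{"translation":[0,0,0.012],"angular":[0,0,0],"hand":0.6},{"translation":[0,0,0],"angular":[0,0,0],"hand":0.6},{"translation":[0,0,0],"angular":[0,0,0],"hand":0.6},{"translation":[0,0,0],"angular":[0,0,0],"hand":1},{"translation":[0,0,0],"angular":[0,0,0],"hand":1},{"translation":[0,0,0],"angular":[0,0,0],"hand":1},{"translation":[0,0,0],"angular":[0,0,0],"hand":1}]' 115
python3 go.py 616 -55 190 -2.15
```

```text
clock: 46.52
position: [0.5881, 0.2281, 0.1095]
ee_rot: [0.001, 0.721, 0.693, 0.001]
contact_force: [1.2, 0.2, -0.7]
width: 0.0094
gripper_force: 112.6
turn [ 0.18  0.   -0.12] then shift mm [-281.8   38.5  -80.5] | pre-turn frame [-281.7   39.3  -80.3] pos [588.1 228.1 109.5] w 0.0094 F [ 1.2  0.2 -0.7] t 46.52
```

Lift slowly straight up.

```bash
python3 -m handwheel '[{"translation":[0,0,-0.01],"angular":[0,0,0],"hand":1},{"translation":[0,0,-0.015],"angular":[0,0,0],"hand":1},{"translation":[0,0,-0.015],"angular":[0,0,0],"hand":1},{"translation":[0,0,-0.015],"angular":[0,0,0],"hand":1},{"translation":[0,0,-0.015],"angular":[0,0,0],"hand":1},{"translation":[0,0,-0.015],"angular":[0,0,0],"hand":1},{"translation":[0,0,-0.01],"angular":[0,0,0],"hand":1},{"translation":[0,0,-0.01],"angular":[0,0,0],"hand":1},{"translation":[0,0,0],"angular":[0,0,0],"hand":1},{"translation":[0,0,0],"angular":[0,0,0],"hand":1}]'
python3 go.py 616 -55 190 -2.15
```

```text
clock: 47.35
position: [0.5871, 0.2279, 0.2132]
ee_rot: [0.0, 0.721, 0.693, -0.0]
contact_force: [0.2, 0.0, -6.9]
width: 0.0094
gripper_force: 114.3
turn [ 0.03  0.05 -0.12] then shift mm [-281.6   39.5   23.2] | pre-turn frame [-281.5   40.1   23.5] pos [587.1 227.9 213.2] w 0.0094 F [ 0.2  0.  -6.9] t 47.35
```

```bash
python3 -m handwheel '[{"translation":[-0.015,0.002,0],"angular":[0,0,0],"hand":1},{"translation":[-0.028,0.004,0],"angular":[0,0,0],"hand":1},{"translation":[-0.03,0.0042,0],"angular":[0,0,0],"hand":1},{"translation":[-0.03,0.0042,0],"angular":[0,0,0],"hand":1},{"translation":[-0.03,0.0042,0],"angular":[0,0,0],"hand":1},{"translation":[-0.03,0.0042,0],"angular":[0,0,0],"hand":1},{"translation":[-0.03,0.0042,0],"angular":[0,0,0],"hand":1},{"translation":[-0.03,0.0042,0],"angular":[0,0,0],"hand":1},{"translation":[-0.028,0.004,0],"angular":[0,0,0],"hand":1},{"translation":[-0.02,0.003,0],"angular":[0,0,0],"hand":1}]'
python3 -m handwheel '[{"translation":[-0.01,0.001,0.02],"angular":[0,0,-1.2],"hand":1},{"translation":[0,0,0.03],"angular":[0,0,-1.2],"hand":1},{"translation":[0,0,0.03],"angular":[0,0,-1.2],"hand":1},{"translation":[0,0,0.025],"angular":[0,0,-1.2],"hand":1},{"translation":[0,0,0],"angular":[0,0,0],"hand":1},{"translation":[0,0,0],"angular":[0,0,0],"hand":1},{"translation":[0,0,0],"angular":[0,0,0],"hand":1}]'
python3 go.py 615.5 -55.5 64 2.7
```

```text
clock: 48.18
position: [0.6138, -0.0479, 0.2121]
ee_rot: [0.0, 0.722, 0.692, -0.002]
contact_force: [-0.3, -0.7, -7.8]
width: 0.0092
gripper_force: 114.3
clock: 48.77
position: [0.6164, -0.0549, 0.1096]
ee_rot: [0.001, 0.692, 0.722, 0.0]
contact_force: [0.7, -1.2, -6.2]
width: 0.0094
gripper_force: 114.4
turn [ 0.14  0.09 -0.2 ] then shift mm [-0.5 -0.9 45.6] | pre-turn frame [-0.5 -1.  45.6] pos [616.4 -54.9 109.6] w 0.0094 F [ 0.7 -1.2 -6.2] t 48.77
```

```bash
python3 -m handwheel '[{"translation":[0,0,0.015],"angular":[0,0,0],"hand":1},{"translation":[0,0,0.014],"angular":[0,0,0],"hand":1},{"translation":[0,0,0.01],"angular":[0,0,0],"hand":1},{"translation":[0,0,0.004],"angular":[0,0,0],"hand":1},{"translation":[0,0,0],"angular":[0,0,0],"hand":1},{"translation":[0,0,0],"angular":[0,0,0],"hand":1}]'|egrep 'pos|cont'
for i in 1 2 3 4;do python3 -m handwheel '[{"translation":[0,0,0.001],"angular":[0,0,0],"hand":1},{"translation":[0,0,0],"angular":[0,0,0],"hand":1},{"translation":[0,0,0],"angular":[0,0,0],"hand":1}]'|egrep 'pos|cont';done
```

```text
position: [0.6162, -0.0546, 0.0666]
contact_force: [0.4, 0.4, -7.3]
position: [0.6159, -0.0546, 0.0653]
contact_force: [0.7, 0.7, -8.0]
position: [0.6153, -0.0545, 0.0637]
contact_force: [0.0, 0.3, -7.8]
position: [0.6153, -0.0545, 0.0625]
contact_force: [0.2, 0.2, -7.5]
position: [0.6159, -0.0546, 0.062]
contact_force: [0.2, 0.3, -5.0]
```

Touching down at the expected 62 mm; one more mm, then let go and back away.

```bash
python3 -m handwheel '[{"translation":[0,0,0.001],"angular":[0,0,0],"hand":1},{"translation":[0,0,0],"angular":[0,0,0],"hand":1},{"translation":[0,0,0],"angular":[0,0,0.0],"hand":1},{"translation":[0,0,0],"angular":[0,0,0],"hand":0.6},{"translation":[0,0,0],"angular":[0,0,0],"hand":0.6},{"translation":[0,0,0],"angular":[0,0,0],"hand":0.6},{"translation":[0,0,0],"angular":[0,0,0],"hand":0.6},{"translation":[0,0,-0.02],"angular":[0,0,0],"hand":0.6},{"translation":[0,0,-0.03],"angular":[0,0,0],"hand":0.6},{"translation":[0,0,-0.04],"angular":[0,0,0],"hand":0.6}]'
python3 -m handwheel '[{"translation":[0,0,-0.04],"angular":[0,0,0],"hand":0.6},{"translation":[0,-0.035,0],"angular":[0,0,0],"hand":0.6},{"translation":[0,-0.035,0],"angular":[0,0,0],"hand":0.6},{"translation":[0,-0.035,0],"angular":[0,0,0],"hand":0.6},{"translation":[0,-0.035,0],"angular":[0,0,0],"hand":0.6},{"translation":[0,-0.035,0],"angular":[0,0,0],"hand":0.6},{"translation":[0,0,0],"angular":[0,0,0],"hand":0.6},{"translation":[0,0,0],"angular":[0,0,0],"hand":0.6},{"translation":[0,0,0],"angular":[0,0,0],"hand":0.6}]'
python3 - <<'E'
from boxfit import *
save('top','t15');im=cv2.imread('pics/raw_t15.png');[print(r) for r in oranges(im)]
for c in blobs(im,(105,120,60),(125,255,255),(240,170,360,260),10): print('blue',cv2.boundingRect(c),rect(c,.07)[0])
i0=cv2.imread('pics/raw_top0.png')
d=cv2.absdiff(im,i0).max(2)
for n,r in dict(stapler=(350,164,410,184),roll=(308,145,350,185),stamp=(318,243,342,258)).items(): print(n,(d[r[1]:r[3],r[0]:r[2]]>40).mean().round(3))
E
```

```text
clock: 51.1
position: [0.6132, -0.054, 0.1488]
ee_rot: [-0.002, 0.691, 0.722, -0.002]
contact_force: [1.0, -0.0, -0.9]
width: 0.034
gripper_force: 0.0
clock: 51.85
position: [0.4414, -0.0624, 0.1912]
ee_rot: [0.002, 0.691, 0.722, 0.001]
contact_force: [-0.5, -0.1, 0.6]
width: 0.0341
gripper_force: 0.0
(array([ 431.5, -393.9,   66.7,   27.7,   -1.6]), array([426., 282.]))
(array([ 432.2, -341.2,   64.2,   27.9,   -1.3]), array([405., 276.]))
(array([ 433. , -291.2,   66.8,   27.9,   -1. ]), array([388., 277.]))
blue (289, 205, 31, 8) [615.4 -53.8  81.4  19.2 -89.4]
blue (269, 203, 5, 13) [613.2  35.7  32.9  10.9   0.8]
blue (336, 202, 5, 12) [ 6.191e+02 -1.461e+02  3.020e+01  1.090e+01 -2.000e-01]
stapler 0.0
roll 0.0
stamp 0.506
```

Box sits on the mat at about (615,-55), with both clips symmetric about the ridge. I'll rule out the stamp difference (probably the arm's cover) by checking from another camera, then hand in.

```bash
python3 - <<'E'
from h import *
save('scene','sc15')
a=cv2.imread('pics/raw_sc15.png');b=cv2.imread('pics/raw_sc0.png')
u,v=w2px('scene',px2w('top',(331,251),.035)).astype(int);print(u,v)
d=cv2.absdiff(a,b).max(2)[v-15:v+15,u-12:u+12];print((d>40).mean())
# template match of stamp
t=b[v-14:v+14,u-10:u+10];m=cv2.matchTemplate(a[v-40:v+40,u-40:u+40],t,cv2.TM_CCOEFF_NORMED);print(cv2.minMaxLoc(m)[1::2], 'expect',(30,26))
E
```

```text
341 211
0.13472222222222222
(0.6745204925537109, (30, 26)) expect (30, 26)
```

Stamp is in its original place (match at zero shift). Handing in.

```bash
python3 -c "
from rig import manip
print(manip.sign_off())"
```

```text
the job is handed in; nothing more can be done
None
```

The job is handed in: two bars brought the pan into the green band, the lid snapped on with about 11 N at most, the closed box stands in the middle of the mat, and the three bars left over lie in the tray; the hand-in returned no verdict, and the clips and final placing were checked only by image measurements.

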